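Uncover, load and re-cover the microscope inspection tray, then light it

TASK

Get the sample cells ready for the microscope: lift the blue window cover off the tray and lay it flat on the black rubber mat, then lay every cell that is on the bench flat and square inside its own yellow-outlined place on the tray, any place will do. Then lower the cover back over the tray's two pins until it rests flush on both rails, and only after that push the lamp's toggle lever fully over, away from the robot. Leave the oil bottle, magnifier, screwdriver and dish where they are.

Things in the scene. Friction and masses are not known exactly. Their poses are not given: they have to be found in the camera images.
- cell1: sample cell: flat alloy block 36 x 66 x 16 mm (x, y, z) with an amber glass window on top; origin at the centre of its underside, long side along its y; either way round is the same. May be absent.
- cell2: sample cell: flat alloy block 36 x 66 x 16 mm (x, y, z) with an amber glass window on top; origin at the centre of its underside, long side along its y; either way round is the same. May be absent.
- cell3: sample cell: flat alloy block 36 x 66 x 16 mm (x, y, z) with an amber glass window on top; origin at the centre of its underside, long side along its y; either way round is the same. May be absent.
- cell4: sample cell: flat alloy block 36 x 66 x 16 mm (x, y, z) with an amber glass window on top; origin at the centre of its underside, long side along its y; either way round is the same. May be absent.
- cell5: sample cell: flat alloy block 36 x 66 x 16 mm (x, y, z) with an amber glass window on top; origin at the centre of its underside, long side along its y; either way round is the same. May be absent.
- tray: tray fixed to the bench: dark base 210 x 244 x 6 mm (x, y, z), origin at the centre of its underside. Two alloy rails 26 mm wide run along x at y = -105 and 105 mm, tops 26 mm above the bench. Mid-rail (x = 0) stands a brass pin, 10 mm diameter, conical tip, top 50 mm above the bench. Between the rails: six places, 3 rows (x = -70, 0, 70 mm) of 2 (y = -45, 45 mm).
- place1 (a point): centre of one of the six yellow-outlined places on the tray's floor (outline 46 x 76 mm, long side along the tray's y); axes as the tray's
- place2 (a point): centre of one of the six yellow-outlined places on the tray's floor (outline 46 x 76 mm, long side along the tray's y); axes as the tray's
- place3 (a point): centre of one of the six yellow-outlined places on the tray's floor (outline 46 x 76 mm, long side along the tray's y); axes as the tray's
- place4 (a point): centre of one of the six yellow-outlined places on the tray's floor (outline 46 x 76 mm, long side along the tray's y); axes as the tray's
- place5 (a point): centre of one of the six yellow-outlined places on the tray's floor (outline 46 x 76 mm, long side along the tray's y); axes as the tray's
- place6 (a point): centre of one of the six yellow-outlined places on the tray's floor (outline 46 x 76 mm, long side along the tray's y); axes as the tray's
- cover: blue loose plate, at first on the tray: 200 x 244 x 8 mm (x, y, z), about 0.45 kg, origin at the centre of its underside, with six windows and two 14 mm through holes at x = 0, y = -105 and 105 mm. At its centre on top a black handle rib 90 mm long along x, 14 mm wide in y, its top 48 mm above the underside. Either way round fits. Flush, its origin is 26 mm above the tray origin.
- mat: black rubber mat fixed to the bench on the left, 240 x 280 x 2 mm; origin at the centre of its underside
- lampbox: grey lamp control box fixed to the bench, 80 x 80 x 45 mm, carrying the toggle lever on top; origin at the centre of its underside; x points the way the lever is pushed
- lamp_tip (a point): tip of the red toggle lever, which is about 70 mm long
- lamp (a joint): angle of the toggle lever, rad: 0 leaning towards the robot (lamp off), 1.0 fully over, away from the robot (lamp on); stays where it is left
- oil: small amber immersion-oil bottle, 32 mm across and 60 mm tall, standing among the cells; origin at the centre of its underside. Bystander.
- magnifier: hand magnifier with a black rim lying flat, lens 72 mm across, handle 85 mm along its x; origin under the lens centre. Bystander.
- driver: screwdriver 150 mm long lying on the bench beyond the tray. Bystander.
- dish: shallow white dish 70 mm across, 16 mm high, near the robot's base on the right; origin at the centre of its underside. Bystander.

How it is judged:
On the way, in this order (a step that is already met when the one before it is completed fails the run):
1. the cover lies flat on the rubber mat (horizontal distance between cover and mat below 0.07 m and height (world z) of cover below 0.008 m and angle between cover's own z axis and vertical below 0.04 rad), for 0.2 s.
2. every cell present lies flat and square in a place on the tray, with the cover off ((x of cell1 in the frame of tray between -0.079 and -0.061 m or x of cell1 in the frame of tray between -0.009 and 0.009 m or x of cell1 in the frame of tray between 0.061 and 0.079 m) and (y of cell1 in the frame of tray between -0.054 and -0.036 m or y of cell1 in the frame of tray between 0.036 and 0.054 m) and z of each of cell1, cell2, cell3, cell4, cell5 in the frame of tray below 0.01 m and angle between each of cell1, cell2, cell3, cell4, cell5's own z axis and vertical below 0.08 rad and angle between the y axis of each of cell1, cell2, cell3, cell4, cell5 and the y axis of tray, either way round below 0.14 rad and (x of cell2 in the frame of tray between -0.079 and -0.061 m or x of cell2 in the frame of tray between -0.009 and 0.009 m or x of cell2 in the frame of tray between 0.061 and 0.079 m) and (y of cell2 in the frame of tray between -0.054 and -0.036 m or y of cell2 in the frame of tray between 0.036 and 0.054 m) and (x of cell3 in the frame of tray between -0.079 and -0.061 m or x of cell3 in the frame of tray between -0.009 and 0.009 m or x of cell3 in the frame of tray between 0.061 and 0.079 m) and (y of cell3 in the frame of tray between -0.054 and -0.036 m or y of cell3 in the frame of tray between 0.036 and 0.054 m) and (x of cell4 in the frame of tray between -0.079 and -0.061 m or x of cell4 in the frame of tray between -0.009 and 0.009 m or x of cell4 in the frame of tray between 0.061 and 0.079 m) and (y of cell4 in the frame of tray between -0.054 and -0.036 m or y of cell4 in the frame of tray between 0.036 and 0.054 m) and (x of cell5 in the frame of tray between -0.079 and -0.061 m or x of cell5 in the frame of tray between -0.009 and 0.009 m or x of cell5 in the frame of tray between 0.061 and 0.079 m) and (y of cell5 in the frame of tray between -0.054 and -0.036 m or y of cell5 in the frame of tray between 0.036 and 0.054 m) and horizontal distance between cover and tray above 0.1 m), for 0.2 s.
3. the cover rests flush on the rails, over both pins (z of cover in the frame of tray between 0.023 and 0.0285 m and horizontal distance between cover and tray below 0.008 m and angle between cover's own z axis and vertical below 0.025 rad and angle between the y axis of cover and the y axis of tray, either way round below 0.06 rad), for 0.2 s.
4. the lamp lever is pushed over (value of joint lamp above 0.8 rad), for 0.2 s.
At the end, for the whole second after the job is handed in: Every cell present lies flat on the tray within 9 mm each way and 0.14 rad of its own place, the cover is on both pins and flush on the rails (within 2.5 mm in height, 0.025 rad of level), at rest, and the lamp lever is past 0.8 rad (all of step 3 and (x of cell1 in the frame of tray between -0.079 and -0.061 m or x of cell1 in the frame of tray between -0.009 and 0.009 m or x of cell1 in the frame of tray between 0.061 and 0.079 m) and (y of cell1 in the frame of tray between -0.054 and -0.036 m or y of cell1 in the frame of tray between 0.036 and 0.054 m) and z of each of cell1, cell2, cell3, cell4, cell5 in the frame of tray below 0.01 m and angle between each of cell1, cell2, cell3, cell4, cell5's own z axis and vertical below 0.08 rad and angle between the y axis of each of cell1, cell2, cell3, cell4, cell5 and the y axis of tray, either way round below 0.14 rad and (x of cell2 in the frame of tray between -0.079 and -0.061 m or x of cell2 in the frame of tray between -0.009 and 0.009 m or x of cell2 in the frame of tray between 0.061 and 0.079 m) and (y of cell2 in the frame of tray between -0.054 and -0.036 m or y of cell2 in the frame of tray between 0.036 and 0.054 m) and (x of cell3 in the frame of tray between -0.079 and -0.061 m or x of cell3 in the frame of tray between -0.009 and 0.009 m or x of cell3 in the frame of tray between 0.061 and 0.079 m) and (y of cell3 in the frame of tray between -0.054 and -0.036 m or y of cell3 in the frame of tray between 0.036 and 0.054 m) and (x of cell4 in the frame of tray between -0.079 and -0.061 m or x of cell4 in the frame of tray between -0.009 and 0.009 m or x of cell4 in the frame of tray between 0.061 and 0.079 m) and (y of cell4 in the frame of tray between -0.054 and -0.036 m or y of cell4 in the frame of tray between 0.036 and 0.054 m) and (x of cell5 in the frame of tray between -0.079 and -0.061 m or x of cell5 in the frame of tray between -0.009 and 0.009 m or x of cell5 in the frame of tray between 0.061 and 0.079 m) and (y of cell5 in the frame of tray between -0.054 and -0.036 m or y of cell5 in the frame of tray between 0.036 and 0.054 m) and linear speed of cover below 0.01 m/s and value of joint lamp above 0.8 rad); the robot touches nothing.
It fails at once if the oil bottle is pushed more than 30 mm from its place (distance of oil from where it was at the start of the episode above 0.03 m).
It fails at once if the magnifier is pushed more than 30 mm from its place (distance of magnifier from where it was at the start of the episode above 0.03 m).
It fails at once if the screwdriver is pushed more than 30 mm from its place (distance of driver from where it was at the start of the episode above 0.03 m).
It fails at once if the dish is pushed more than 30 mm from its place (distance of dish from where it was at the start of the episode above 0.03 m).
It fails at once if the oil bottle is tipped over (angle between oil's own z axis and vertical above 0.5 rad).
Of cell1, cell2, cell3, cell4, cell5 only 3 to 5 are there at a start; the rules pass over those that are not, and their reading is None.
At some moment in a run one of cell1, cell2, cell3, cell4, cell5 may be knocked a few centimetres aside while the robot is not near it.
Once in a run the grip may slacken for a moment while it holds something.
It also fails if it takes over 210 s, if anything falls off the work surface, if the arm or the gripper's body presses on something with over 40 N, if the wrist force passes 120 N, or if a joint passes its speed limit or range.

ROBOT

A 6-joint arm with a two-finger parallel gripper is mounted at the origin on the work surface. World frame = base frame: x ahead of the robot, y to its left, z up, the work surface at z = 0. Lengths are in m, angles in rad, forces in N, time in s.
With the tool pointing down it reaches from about 0.375 to 0.975 m from the base axis. Payload 3.8 kg.
Tool frame: the origin (TCP) lies on the mounting face of the last link; the fingertips stand 173 mm ahead of it and the grasp point (between the pads) lies 155 mm ahead of it; z points along the fingers, y is the direction in which the jaws open and shut (so a half turn about z gives the same grasp; the last joint's range is limited). The gripper opens to 85 mm and grips with 20 to 120 N. Pads are 22 mm wide; open, the fingers measure 114 mm over their backs; the gripper's body (76 mm by 85 mm) begins 54 mm behind the grasp point. The pads swing forward as they close: fully open they stand 13 mm farther back than shut.
Start: joints at [1.269, 0.264, 1.604, -0, 1.274, -0.037], TCP at [0.177, 0.651, 0.405] pointing down, gripper open.
Joint ranges: [-2.63, 2.63], [-0.94, 2.18], [0.31, 2.57], [-1.31, 4.45], [0, 2.66], [-2.55, 2.55]. Speed limits (rad/s): [2.57, 2.57, 3.14, 3.14, 3.14, 3.14].

INTERFACE

Orientations are given as a rotation vector (axis times angle).
In Python, from workcell import bot gives the robot as it stands.
- The arm moves only by the shell command python3 -m jog 'ROWS' [FORCE]. ROWS is JSON, a list that holds one entry, the list of rows, each a list of 7 numbers: the closure, from 0 (fully open) to 1 (shut), then the shift along the tool's x, y, z in cm, then the turn, a rotation vector about the tool's x, y, z in rad. A call has 1 to 12 rows; each row is the pose to reach, as a shift and turn from the pose commanded when the call began, along the tool's axes at that moment; what a row does not reach only later rows make up. A row lasts 1/8 s, in which the tool goes at most 62.5 mm and 10.7 degrees, less where a joint would pass 70% of its speed; a pose out of reach is approached as far as the arm can. A call with a gripper value outside its range is refused whole. The fingers move at their own pace and stop on an object; FORCE is the grip in N (left out, the last holds). Time passes only in rows, so rows that repeat a pose let the fingers close. It gives the time, the measured TCP pose, the force and the opening at its end, in the units of the state.
- bot.read_state(): the state, without advancing time (a new reading comes with each control period).
- bot.read_camera(name): name is "side" or "top" or "wrist"; returns the picture (400x640x3 uint8, red, green, blue); there is no depth.
- bot.camera_model(name): a dict with "intrinsics" (3x3 intrinsics, pixels), "k1" (the pictures are not rectified: a ray, as slopes to the right and down, at radius r is drawn at 1 + k1 r^2 times it, then the intrinsics apply), "rvec" (rotation vector, rad) and "tvec" (3), from world to camera coordinates, as OpenCV has them. Camera axes: x right, y down, z forward; pixel columns grow to the right and rows downward; lengths in m; the calibration is good to about 2 mm. A picture is of the moment at which its call begins: read the wrist's pose just before it. camera_model takes no time and is no camera call; for the wrist camera it gives the pose at the moment of the call.
- bot.finish_job(): hands the job in, once; it reports no verdict.
The state is a dict: "time": time; "q": joint angles; "joint_vel": joint speeds; "joint_torque": joint torques, N m; "tool_pos": TCP position; "tcp_rot": TCP orientation; "wrist_force": force on the tool from outside, world axes, zero at the start; "torque": the same for the moment, N m; "width": opening from 0.0 (shut) to 1.0 (fully open).
Only numpy, scipy, OpenCV 4.12 (cv2) and the standard library are available. Lean on these libraries where they do the work, as an engineer would, in place of code of your own. Each camera call takes 0.05 s, during which the arm holds its last target.

## Working session

There is one attempt and no reset: what is moved stays moved. The work goes in short steps, Python scripts to look and compute and a shell command to move; the robot and the scene stay as the last step left them, time stands still between calls to the robot, and variables do not carry over. Pictures are saved under pics/ and viewed, and the job is handed in when it is done.

```bash
ls; mkdir -p pics
python3 - <<'E'
from workcell import bot
import cv2
s=bot.read_state();print(s)
for n in ["top","side","wrist"]:
    im=bot.read_camera(n);cv2.imwrite(f"pics/{n}0.png",im[:,:,::-1])
    print(n,bot.camera_model(n))
E
```

```text
pics
{'time': 0.0, 'q': array([ 1.26910150e+00,  2.64788218e-01,  1.60541160e+00,  1.30288400e-05,
        1.27367468e+00, -3.68909869e-02]), 'joint_vel': array([ 0.00093895, -0.00124436, -0.00085719, -0.00038547, -0.00130061,
        0.00032094]), 'joint_torque': array([ 9.63641869e-04, -5.15109444e+01, -3.67310429e+01, -9.28027362e-05,
        1.31993688e-02,  3.06406480e-05]), 'tool_pos': array([0.17655167, 0.65114243, 0.40331763]), 'tcp_rot': array([-0.41469199, -3.11370036,  0.00352933]), 'wrist_force': array([ 0.19850845, -0.85528626,  0.36931797]), 'torque': array([-0.02390837,  0.00499854,  0.01197974]), 'width': 1.0031233317344592}
top {'intrinsics': array([[389.92847058,   0.        , 319.40329432],
       [  0.        , 389.92847058, 196.11350795],
       [  0.        ,   0.        ,   1.        ]]), 'k1': -0.07159257582346666, 'rvec': array([ 2.10817507, -2.16544649,  0.15579102]), 'tvec': array([0.00251093, 0.55997096, 1.02670952])}
side {'intrinsics': array([[412.23146253,   0.        , 334.04188884],
       [  0.        , 412.23146253, 197.7558031 ],
       [  0.        ,   0.        ,   1.        ]]), 'k1': 0.03429171795445255, 'rvec': array([ 2.10040243, -0.33168251,  0.15070994]), 'tvec': array([-0.54743927,  0.18466395,  1.00743522])}
wrist {'intrinsics': array([[343.63299229,   0.        , 319.93230045],
       [  0.        , 343.63299229, 202.82436098],
       [  0.        ,   0.        ,   1.        ]]), 'k1': 0.02628034503862434, 'rvec': array([-2.28094944, -1.74821359, -0.28096604]), 'tvec': array([-0.67349097, -0.04213751,  0.3800546 ])}
```

View pics/top0.png

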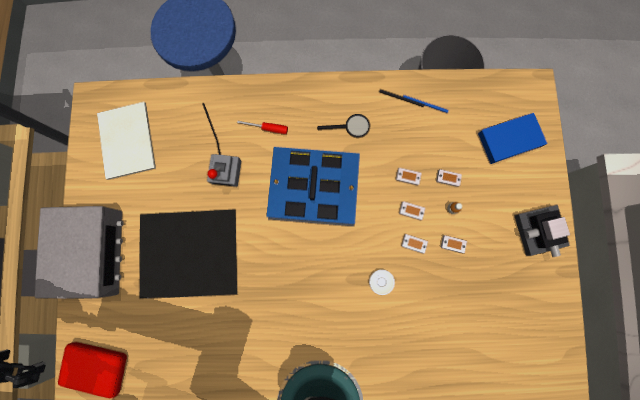

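View pics/side0.png

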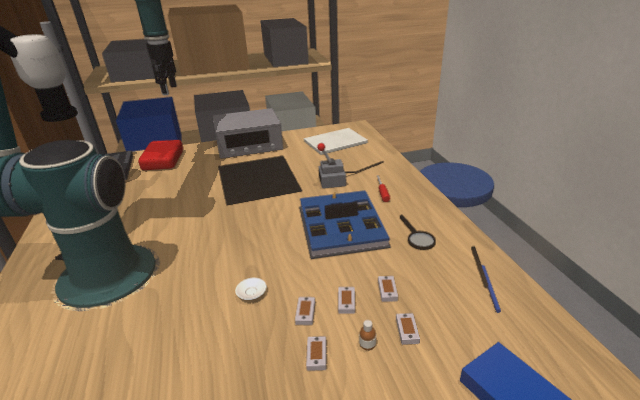

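View pics/wrist0.png

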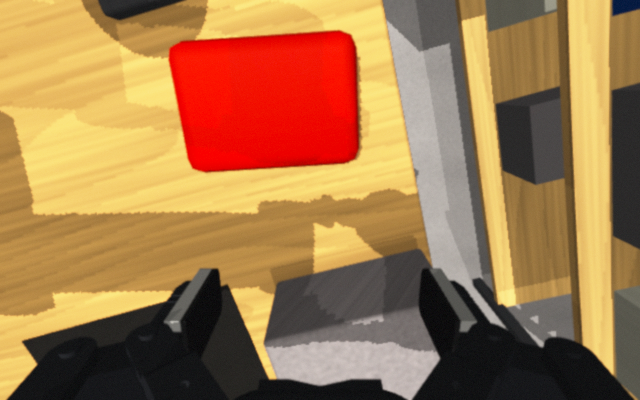

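```bash
cat > h.py <<'E'
import numpy as np,cv2
from scipy.spatial.transform import Rotation as R
from workcell import bot
def ray(m,uv):
    uv=np.atleast_2d(np.asarray(uv,float));K=m["intrinsics"];k=m["k1"]
    d=cv2.undistortPoints(uv.reshape(-1,1,2),K,np.array([k,0,0,0,0.])).reshape(-1,2)
    Rm=R.from_rotvec(m["rvec"]).as_matrix()
    return -Rm.T@m["tvec"], np.c_[d,np.ones(len(d))]@Rm
def plane(m,uv,z):
    c,d=ray(m,uv);return c+d*((z-c[2])/d[:,2])[:,None]
def proj(m,P):
    return cv2.projectPoints(np.atleast_2d(np.asarray(P,float)),m["rvec"],m["tvec"],m["intrinsics"],np.array([m["k1"],0,0,0,0.]))[0].reshape(-1,2)
def shot(n,name):
    m=bot.camera_model(n);im=bot.read_camera(n)[:,:,::-1].copy();cv2.imwrite(f"pics/{name}.png",im);return m,im
def rect(m,c,z):
    P=plane(m,c.reshape(-1,2),z)[:,:2].astype(np.float32)
    (cx,cy),(w,h),a=cv2.minAreaRect(P*1000)
    if w>h: w,h,a=h,w,a-90   # a: direction of short side (own x) from world x
    a=(a+90)%180-90
    return cx/1000,cy/1000,w,h,a
def go(x,y,zg,yaw,off=0.155):
    """yaw (deg) of jaw axis (tool y) in the world, for grasp point; prints shift cm + turn rad from measured pose"""
    s=bot.read_state();Rt=R.from_rotvec(s["tcp_rot"]).as_matrix()
    ty=np.array([np.cos(np.radians(yaw)),np.sin(np.radians(yaw)),0]);
    if ty@Rt[:,1]<0: ty=-ty
    tz=np.array([0,0,-1.]);G=np.c_[np.cross(ty,tz),ty,tz]
    p=np.array([x,y,zg+off])
    sh=Rt.T@(p-s["tool_pos"])*100
    print("shift cm",sh.round(2),"turn",R.from_matrix(Rt.T@G).as_rotvec().round(3),"q6",s["q"][5].round(2))
def st():
    s=bot.read_state();Rt=R.from_rotvec(s["tcp_rot"]).as_matrix()
    print("t",round(s["time"],2),"pos",s["tool_pos"].round(4),"x",Rt[:,0].round(3),"z",Rt[:,2].round(3),"F",s["wrist_force"].round(1),"w",round(s["width"],3),"q",s["q"].round(2))
E
python3 - <<'E'
from h import *
m,im=shot("top","top1")
hsv=cv2.cvtColor(im,cv2.COLOR_BGR2HSV)
print("cam",ray(m,[[320,200]])[0])
roi=np.zeros(im.shape[:2],np.uint8);roi[140:235,255:370]=255
b=cv2.inRange(hsv,(95,120,60),(125,255,255))&roi
b=cv2.morphologyEx(b,cv2.MORPH_CLOSE,np.ones((3,3)))
c=max(cv2.findContours(b,0,2)[0],key=cv2.contourArea);print("cover",rect(m,c,.034))
roi[:]=0;roi[200:305,130:245]=255
k=cv2.inRange(im.max(2),0,60)&roi
c=max(cv2.findContours(k,0,2)[0],key=cv2.contourArea);print("mat",rect(m,c,.002))
w=cv2.inRange(hsv,(0,0,130),(180,60,255));w[:155]=0;w[260:]=0;w[:,:385]=0;w[:,475:]=0
for c in cv2.findContours(w,0,2)[0]:
    if cv2.contourArea(c)>100: print("cell",rect(m,c,.016),cv2.boundingRect(c))
roi[:]=0;roi[145:230,290:340]=255
big=cv2.resize(im[130:270,200:480],None,fx=2.8,fy=2.8,interpolation=cv2.INTER_CUBIC);cv2.imwrite("pics/crop1.png",big)
st()
E
```

```text
cam [ 0.39518149 -0.01975501  1.1005215 ]
cover (0.5942998046875, 0.004711074829101563, 199.18760681152344, 241.9761199951172, -6.2007904052734375)
mat (0.4130867919921875, 0.365404052734375, 236.39271545410156, 277.6752624511719, 1.6385838985443115)
cell (0.4192305908203125, -0.38249758911132814, 35.253822326660156, 63.96385192871094, -15.792732238769531) (442, 236, 25, 17)
cell (0.42417034912109375, -0.2718392944335937, 35.23660659790039, 65.60221862792969, -20.18475341796875) (402, 234, 26, 19)
cell (0.5168419799804688, -0.27042294311523435, 36.55169677734375, 65.84768676757812, -18.48516082763672) (400, 202, 25, 18)
cell (0.6078187866210938, -0.3831492919921875, 35.37916946411133, 64.84695434570312, -14.2447509765625) (438, 170, 24, 16)
cell (0.6154010620117187, -0.266498291015625, 35.49258804321289, 66.26139831542969, -14.345985412597656) (396, 168, 25, 17)
t 0.2 pos [0.1766 0.6513 0.4039] x [-0.965  0.262  0.   ] z [-0.    -0.001 -1.   ] F [-0.1 -0.6  0.8] w 0.998 q [ 1.27  0.26  1.6   0.    1.27 -0.04]
```

View pics/crop1.png

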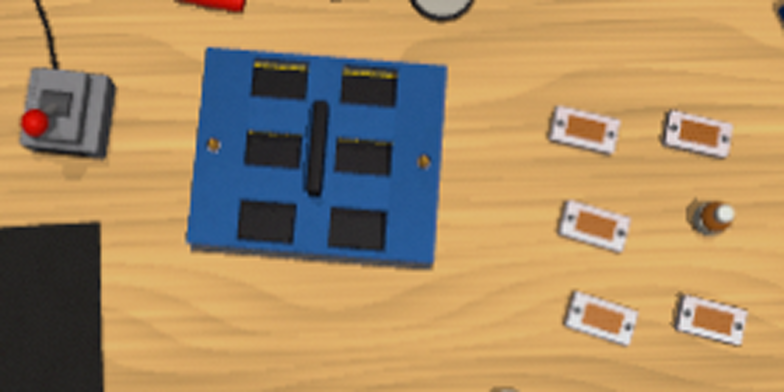

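The top view shows the cover at about (315,187), the mat at (188,253), five cells on the right at x=396–467, the lamp box at (222,170) and the oil at (454,207).

Run:
```python
from h import *
go(.5943,.0047,.12,83.8)
```

```text
shift cm [-57.24 -51.45  12.95] turn [-0.001 -0.    -0.157] q6 -0.04
```

```bash
python3 -m jog '[[[0,-57.2,-51.4,11,0,0,-0.157],[0,-57.2,-51.4,11,0,0,-0.157],[0,-57.2,-51.4,11,0,0,-0.157],[0,-57.2,-51.4,11,0,0,-0.157],[0,-57.2,-51.4,11,0,0,-0.157],[0,-57.2,-51.4,11,0,0,-0.157],[0,-57.2,-51.4,11,0,0,-0.157],[0,-57.2,-51.4,11,0,0,-0.157],[0,-57.2,-51.4,11,0,0,-0.157],[0,-57.2,-51.4,11,0,0,-0.157],[0,-57.2,-51.4,11,0,0,-0.157],[0,-57.2,-51.4,11,0,0,-0.157]]]' 100; python3 -m jog '[[[0,0,0,0,0,0,0]]]'
python3 - <<'E'
from h import *
st(); go(.5943,.0047,.12,83.8)
E
```

```text
time: 1.7
tool_pos: [0.5806, 0.0261, 0.2983]
tcp_rot: [0.17, 3.137, 0.0]
wrist_force: [0.6, 0.3, 0.5]
width: 1.002
time: 1.82
tool_pos: [0.5813, 0.0244, 0.2977]
tcp_rot: [-0.177, -3.136, 0.001]
wrist_force: [-0.0, 0.6, 0.7]
width: 1.001
t 1.82 pos [0.5813 0.0244 0.2977] x [-0.994  0.113  0.   ] z [-0.    -0.001 -1.   ] F [-0.   0.6  0.7] w 1.001 q [-0.    0.18  1.91 -0.    1.05 -1.46]
shift cm [-1.52 -1.81  2.27] turn [-0.001 -0.    -0.005] q6 -1.46
```

```bash
python3 -m jog '[[[0,-1.5,-1.8,0,0,0,0],[0,-1.5,-1.8,0,0,0,0],[0,-1.5,-1.8,0,0,0,0]]]'
python3 - <<'E'
from h import *
st(); m,im=shot("wrist","w1")
print(ray(m,[[320,200]])); go(.5943,.0047,.12,83.8)
E
```

```text
time: 2.2
tool_pos: [0.5925, 0.0092, 0.2987]
tcp_rot: [-0.168, -3.137, -0.0]
wrist_force: [-0.1, -0.9, 0.0]
width: 1.001
t 2.2 pos [0.5925 0.0092 0.2987] x [-0.994  0.107  0.   ] z [-0.  0. -1.] F [-0.1 -0.9  0. ] w 1.001 q [-0.03  0.2   1.89  0.    1.05 -1.49]
(array([0.51204049, 0.01694406, 0.26845958]), array([[ 0.3051566 , -0.031137  , -0.95182852]]))
shift cm [-0.24 -0.45  2.37] turn [ 0.    -0.     0.002] q6 -1.49
```

View pics/w1.png

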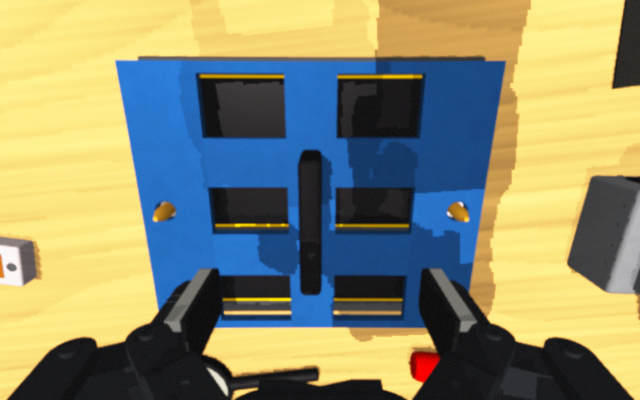

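The wrist view shows the cover squarely, with pin tips at about (170,208) and (452,208) and the rib from (311,152) to (311,292).

Run:
```python
from h import *
m=bot.camera_model("wrist");im=cv2.imread("pics/w1.png");hsv=cv2.cvtColor(im,cv2.COLOR_BGR2HSV)
b=cv2.inRange(hsv,(95,100,60),(125,255,255));b[:,:100]=0;b[:,520:]=0
b=cv2.morphologyEx(b,cv2.MORPH_CLOSE,np.ones((5,5)))
c=max(cv2.findContours(b,0,2)[0],key=cv2.contourArea);print("cover",rect(m,c,.034))
P=plane(m,cv2.approxPolyDP(c,6,True).reshape(-1,2),.034);print(P.round(4))
o=cv2.inRange(hsv,(8,100,80),(30,255,255));
for x0,x1 in((140,185),(440,480)):
    s=np.zeros_like(o);s[190:230,x0:x1]=o[190:230,x0:x1]
    c=max(cv2.findContours(s,0,2)[0],key=cv2.contourArea);pt=c.reshape(-1,2);print(pt.min(0),pt.max(0),plane(m,[pt.mean(0)],.045), plane(m,pt[[pt[:,1].argmin(),pt[:,1].argmax()]],.042).round(4))
```

```text
cover (0.59408447265625, 0.002491241455078125, 199.74346923828125, 243.78541564941406, -6.0443878173828125)
[[ 0.483  -0.1078  0.034 ]
 [ 0.664  -0.1271  0.034 ]
 [ 0.6317 -0.0874  0.034 ]
 [ 0.6467 -0.021   0.034 ]
 [ 0.6819 -0.0256  0.034 ]
 [ 0.6724 -0.0783  0.034 ]
 [ 0.6847 -0.0872  0.034 ]
 [ 0.7027  0.0828  0.034 ]
 [ 0.6851  0.0775  0.034 ]
 [ 0.6497  0.082   0.034 ]
 [ 0.6511  0.0956  0.034 ]
 [ 0.6733  0.1157  0.034 ]
 [ 0.5089  0.1336  0.034 ]]
[153 203] [174 220] [[ 0.58100668 -0.09914631  0.045     ]] [[ 0.5754 -0.0977  0.042 ]
 [ 0.587  -0.1076  0.042 ]]
[448 203] [468 221] [[0.60264117 0.10409011 0.045     ]] [[0.5964 0.1016 0.042 ]
 [0.6107 0.1095 0.042 ]]
```

Run:
```python
from h import *
m=bot.camera_model("wrist");P=plane(m,[[311,152],[311,292]],.074);print(P)
im=cv2.imread("pics/top1.png");mt=bot.camera_model("top")
g=im.max(2)
s=np.zeros_like(g);s[155:215,304:322]=255
k=cv2.inRange(g,0,45)&s
c=[c for c in cv2.findContours(k,0,2)[0] if cv2.contourArea(c)>60]
for x in c: print(rect(mt,x,.074),cv2.boundingRect(x))
go(.5941,.0035,.058,83.9)
```

```text
[[ 0.54524816  0.00862225  0.074     ]
 [ 0.63621744 -0.00170382  0.074     ]]
(0.5915189819335938, 0.003856273651123047, 13.389662742614746, 88.03752136230469, 83.49901580810547) (310, 167, 7, 33)
shift cm [-0.23 -0.57  8.57] turn [ 0. -0. -0.] q6 -1.49
```

```bash
python3 -m jog '[[[0,-0.2,-0.5,3,0,0,0],[0,-0.2,-0.5,5,0,0,0],[0,-0.2,-0.5,7,0,0,0],[0,-0.2,-0.5,8.2,0,0,0],[0,-0.2,-0.5,8.2,0,0,0],[0,-0.2,-0.5,8.2,0,0,0]]]' 100;  python3 - <<'E'
from h import *
st(); go(.5941,.0035,.058,83.9)
E
```

```text
time: 3.0
tool_pos: [0.5947, 0.0033, 0.2171]
tcp_rot: [0.169, 3.136, 0.0]
wrist_force: [0.2, 0.4, 0.8]
width: 0.999
t 3.0 pos [0.5947 0.0033 0.2171] x [-0.994  0.108 -0.001] z [ 0.001 -0.    -1.   ] F [0.2 0.4 0.8] w 0.999 q [-0.04  0.3   1.94  0.    0.91 -1.5 ]
shift cm [0.06 0.01 0.41] turn [ 0.     0.001 -0.001] q6 -1.5
```

```bash
python3 -m jog '[[[0.5,0,0,0.1,0,0,0],[1,0,0,0.1,0,0,0],[1,0,0,0.1,0,0,0],[1,0,0,0.1,0,0,0],[1,0,0,0.1,0,0,0],[1,0,0,0.1,0,0,0],[1,0,0,0.1,0,0,0],[1,0,0,0.1,0,0,0]]]' 110;  python3 - <<'E'
from h import *
st()
E
```

```text
time: 4.0
tool_pos: [0.5944, 0.0032, 0.2159]
tcp_rot: [0.169, 3.137, -0.0]
wrist_force: [-2.0, -0.8, 4.8]
width: 0.146
t 4.0 pos [0.5944 0.0032 0.2159] x [-0.994  0.108 -0.   ] z [ 0. -0. -1.] F [-2.  -0.8  4.8] w 0.146 q [-0.04  0.3   1.94 -0.    0.9  -1.5 ]
```

```bash
python3 -m jog '[[[1,0,0,-1,0,0,0],[1,0,0,-2,0,0,0],[1,0,0,-3,0,0,0],[1,0,0,-4,0,0,0],[1,0,0,-5,0,0,0],[1,0,0,-6,0,0,0],[1,0,0,-6,0,0,0],[1,0,0,-6,0,0,0]]]' 120;  python3 - <<'E'
from h import *
st();m,im=shot("side","s2");m,im=shot("top","t2");go(.413,.360,.10,88)
E
```

```text
time: 5.0
tool_pos: [0.594, 0.0033, 0.2753]
tcp_rot: [-0.169, -3.137, 0.0]
wrist_force: [0.3, 0.2, -2.8]
width: 0.143
t 5.0 pos [0.594  0.0033 0.2753] x [-0.994  0.108  0.   ] z [-0. -0. -1.] F [ 0.3  0.2 -2.8] w 0.143 q [-0.04  0.22  1.9  -0.    1.01 -1.5 ]
shift cm [21.82 33.52  2.01] turn [-0.    -0.001 -0.073] q6 -1.5
```

View pics/s2.png

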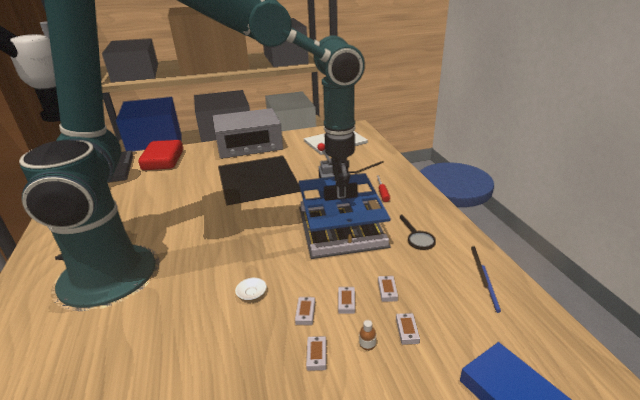

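```bash
python3 -m jog '[[[1,5,1.5,0,0,0,0],[1,9,3,0,0,0,0],[1,13,4.5,0,0,0,0],[1,17,6,0,0,0,0],[1,19,10,0,0,0,0],[1,20,15,0,0,0,0],[1,21.8,20,0,0,0,0],[1,21.8,25,0,0,0,0],[1,21.8,29,0,0,0,0],[1,21.8,32,0,0,0,0],[1,21.8,33.5,0,0,0,0],[1,21.8,33.5,0,0,0,0]]]' 120; python3 -m jog '[[[1,0,0,1,0,0,0],[1,0,0,3,0,0,0],[1,0,0,5,0,0,0],[1,0,0,6,0,0,0],[1,0,0,6,0,0,0]]]' 120
python3 - <<'E'
from h import *
st();m,im=shot("side","s3");go(.413,.360,.0369,83.9)
E
```

```text
time: 6.6
tool_pos: [0.4134, 0.3601, 0.2751]
tcp_rot: [-0.167, -3.137, 0.001]
wrist_force: [0.5, -0.7, -4.2]
width: 0.141
time: 7.22
tool_pos: [0.413, 0.3587, 0.2143]
tcp_rot: [-0.17, -3.135, 0.003]
wrist_force: [0.0, -0.2, -2.8]
width: 0.144
t 7.22 pos [0.413  0.3587 0.2143] x [-0.994  0.108  0.002] z [-0.002 -0.002 -1.   ] F [ 0.  -0.2 -2.8] w 0.144 q [ 0.67  0.22  2.04 -0.    0.88 -0.79]
shift cm [0.06 0.07 2.33] turn [-0.001 -0.001 -0.002] q6 -0.79
```

View pics/s3.png

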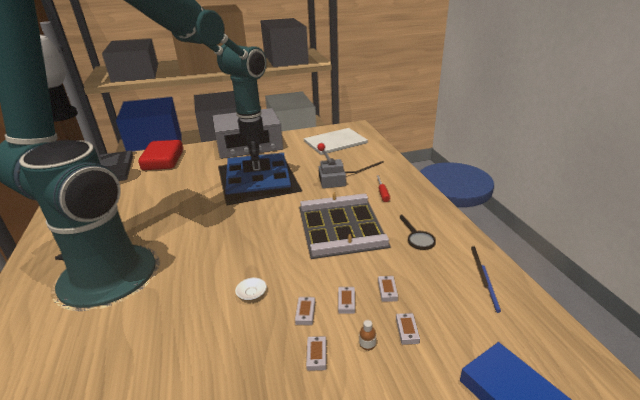

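```bash
python3 -m jog '[[[1,0,0,1,0,0,0],[1,0,0,1.8,0,0,0],[1,0,0,2.1,0,0,0],[1,0,0,2.2,0,0,0],[1,0,0,2.2,0,0,0],[1,0,0,2.2,0,0,0]]]' 120
python3 - <<'E'
from h import *
st()
E
```

```text
time: 8.02
tool_pos: [0.4137, 0.36, 0.1938]
tcp_rot: [0.169, 3.137, 0.001]
wrist_force: [-0.4, 0.4, -3.3]
width: 0.141
t 8.03 pos [0.4137 0.36   0.1938] x [-0.994  0.108 -0.   ] z [ 0.001  0.    -1.   ] F [-0.4  0.4 -3.3] w 0.141 q [ 0.67  0.25  2.05 -0.    0.84 -0.79]
```

Still hanging about 2 mm above the mat, so I'll step down until there is contact.

```bash
python3 -m jog '[[[1,0,0,0.1,0,0,0],[1,0,0,0.2,0,0,0],[1,0,0,0.25,0,0,0],[1,0,0,0.25,0,0,0]]]' 120
python3 - <<'E'
from h import *
st()
E
```

```text
time: 8.52
tool_pos: [0.4136, 0.3599, 0.1919]
tcp_rot: [0.169, 3.137, 0.0]
wrist_force: [-2.6, -1.3, 4.7]
width: 0.143
t 8.53 pos [0.4136 0.3599 0.1919] x [-0.994  0.108 -0.   ] z [ 0.  0. -1.] F [-2.6 -1.3  4.7] w 0.143 q [ 0.67  0.25  2.05 -0.    0.83 -0.79]
```

```bash
python3 -m jog '[[[0.5,0,0,0,0,0,0],[0.5,0,0,0,0,0,0],[0.5,0,0,0,0,0,0],[0.3,0,0,-3,0,0,0],[0.3,0,0,-8,0,0,0],[0.3,0,0,-12,0,0,0],[0.3,0,0,-12,0,0,0]]]' 100
python3 - <<'E'
from h import *
st();m,im=shot("top","t4")
big=cv2.resize(im[120:310,120:480],None,fx=2.2,fy=2.2,interpolation=cv2.INTER_CUBIC);cv2.imwrite("pics/t4c.png",big)
E
```

```text
time: 9.4
tool_pos: [0.4151, 0.361, 0.3155]
tcp_rot: [0.169, 3.13, 0.009]
wrist_force: [0.9, -1.2, 0.1]
width: 0.7
t 9.4 pos [0.4151 0.361  0.3155] x [-0.994  0.108 -0.006] z [ 0.007  0.006 -1.   ] F [ 0.9 -1.2  0.1] w 0.7 q [ 0.67  0.1   1.97  0.    1.06 -0.79]
```

View pics/t4c.png

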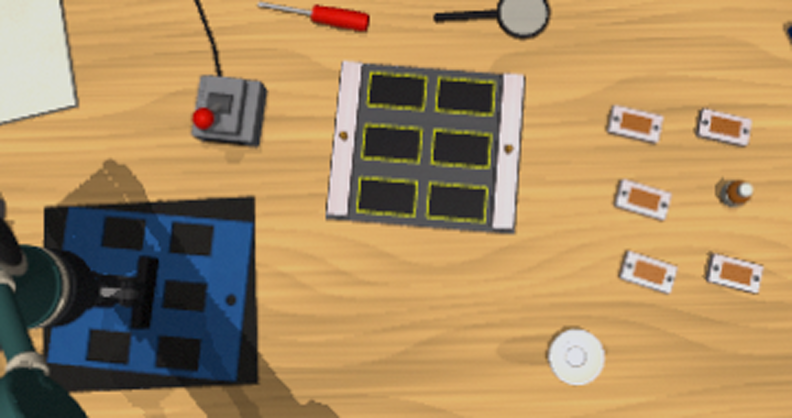

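```bash
cat > meas.py <<'E'
from h import *
def cells(m,im):
    hsv=cv2.cvtColor(im,cv2.COLOR_BGR2HSV)
    w=cv2.inRange(hsv,(0,0,130),(180,60,255));w[:140]=0;w[265:]=0;w[:,:375]=0;w[:,510:]=0
    for c in cv2.findContours(w,0,2)[0]:
        if cv2.contourArea(c)>100: print("cell",np.round(rect(m,c,.016),4))
def places(m,im):
    hsv=cv2.cvtColor(im,cv2.COLOR_BGR2HSV)
    y=cv2.inRange(hsv,(22,110,70),(38,255,255));y[:140]=0;y[235:]=0;y[:,:265]=0;y[:,365:]=0
    y=cv2.morphologyEx(y,cv2.MORPH_CLOSE,np.ones((3,3)))
    for c in cv2.findContours(y,0,2)[0]:
        if cv2.contourArea(c)>100: print("place",np.round(rect(m,c,.006),4))
E
python3 - <<'E'
from meas import *
m=bot.camera_model("top");im=cv2.imread("pics/t4.png")
cells(m,im);places(m,im)
hsv=cv2.cvtColor(im,cv2.COLOR_BGR2HSV)
d=cv2.inRange(hsv,(0,0,45),(180,110,255));d[:140]=0;d[232:]=0;d[:,:262]=0;d[:,368:]=0
c=max(cv2.findContours(d,0,2)[0],key=cv2.contourArea);print("tray",rect(m,c,.015),cv2.boundingRect(c))
for n,uv,z in(("oil",[454,208],.03),("dish",[382,282],.008),("box",[224,172],.045),("pinL",[276,181],.045),("pinR",[351,187],.045)): print(n,plane(m,[uv],z).round(3))
T=np.array([.5941,.0035]);a=np.radians(-6.1);Rm=np.array([[np.cos(a),-np.sin(a)],[np.sin(a),np.cos(a)]])
for i in(-70,0,70):
  for j in(-45,45): print(i,j,(T+Rm@np.array([i,j])/1000).round(4))
E
```

```text
cell [  0.4192  -0.3825  35.2538  63.9639 -15.7927]
cell [  0.4242  -0.2718  35.2366  65.6022 -20.1848]
cell [  0.5166  -0.2703  36.1444  65.815  -18.2058]
cell [  0.6078  -0.3831  35.3792  64.847  -14.2448]
cell [  0.6154  -0.2665  35.4926  66.2614 -14.346 ]
place [ 5.21100e-01 -3.30000e-02  4.86031e+01  7.72413e+01 -6.33300e+00]
place [ 5.30800e-01  5.62000e-02  4.87240e+01  7.64755e+01 -6.37460e+00]
place [ 5.90600e-01 -4.09000e-02  4.88340e+01  7.67821e+01 -6.46380e+00]
place [ 6.00600e-01  4.88000e-02  4.86421e+01  7.74247e+01 -6.40970e+00]
place [ 6.59900e-01 -4.80000e-02  5.01165e+01  7.49956e+01 -2.08500e+00]
place [ 6.70100e-01  4.12000e-02  4.89262e+01  7.72690e+01 -6.51910e+00]
tray (0.5945022583007813, 0.0038028717041015624, 210.39901733398438, 241.98521423339844, -6.2698974609375) (268, 147, 91, 80)
oil [[ 0.518 -0.385  0.03 ]]
dish [[ 0.322 -0.178  0.008]]
box [[0.635 0.252 0.045]]
pinL [[0.605 0.106 0.045]]
pinR [[ 0.583 -0.1    0.045]]
-70 -45 [ 0.5197 -0.0338]
-70 45 [0.5293 0.0557]
0 -45 [ 0.5893 -0.0412]
0 45 [0.5989 0.0482]
70 -45 [ 0.6589 -0.0487]
70 45 [0.6685 0.0408]
```

```bash
sed -i 's/def go(x,y,zg,yaw,off=0.155)/def go(x,y,zg,yaw,off=0.155,flip=True)/; s/if ty@Rt\[:,1\]<0: ty/if flip and ty@Rt[:,1]<0: ty/' h.py
python3 - <<'E'
from h import *
go(.6154,-.2665,.10,-14.3,flip=False)
E
```

```text
shift cm [-26.73 -60.17   5.7 ] turn [ 0.005 -0.     1.713] q6 -0.79
```

```bash
python3 -m jog '[[[0,0,-8,0,0,0,0.17],[0,-26.7,-60.1,4,0,0,1.713],[0,-26.7,-60.1,4,0,0,1.713],[0,-26.7,-60.1,4,0,0,1.713],[0,-26.7,-60.1,4,0,0,1.713],[0,-26.7,-60.1,4,0,0,1.713],[0,-26.7,-60.1,4,0,0,1.713],[0,-26.7,-60.1,4,0,0,1.713],[0,-26.7,-60.1,4,0,0,1.713],[0,-26.7,-60.1,4,0,0,1.713],[0,-26.7,-60.1,4,0,0,1.713],[0,-26.7,-60.1,4,0,0,1.713]]]' 80; python3 -m jog '[[[0,0,0,0,0,0,0],[0,0,0,0,0,0,0]]]';python3 - <<'E'
from h import *
st();go(.6154,-.2665,.04,-14.3)
m,im=shot("wrist","w5")
E
```

```text
time: 10.95
tool_pos: [0.6139, -0.2691, 0.268]
tcp_rot: [-2.482, -1.921, 0.003]
wrist_force: [-0.4, -0.5, 0.2]
width: 1.003
time: 11.2
tool_pos: [0.6137, -0.265, 0.27]
tcp_rot: [-2.478, -1.927, 0.001]
wrist_force: [-1.0, 0.4, -0.1]
width: 1.0
t 11.2 pos [ 0.6137 -0.265   0.27  ] x [0.246 0.969 0.001] z [-0.002  0.001 -1.   ] F [-1.   0.4 -0.1] w 1.0 q [-0.44  0.36  1.74  0.    1.04 -0.2 ]
shift cm [-0.11  0.21  7.5 ] turn [-0.002 -0.001  0.001] q6 -0.2
```

View pics/w5.png

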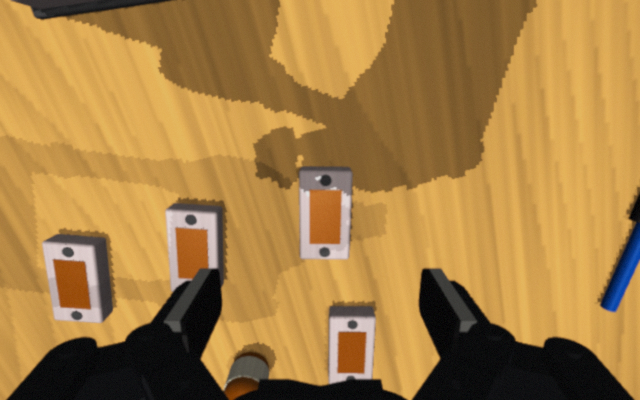

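The wrist view shows the target cell's amber window at about (326,217) and its neighbours well clear of the fingers.

Run:
```python
from h import *
print(plane(bot.camera_model("wrist"),[[326,214]],.016))
go(.6155,-.267,.021,-14.3)
```

```text
[[ 0.61731535 -0.2683293   0.016     ]]
shift cm [-0.16  0.21  9.45] turn [-0.001 -0.     0.001] q6 -0.2
```

```bash
python3 -m jog '[[[0.2,-0.2,0.2,4,0,0,0],[0.2,-0.2,0.2,7,0,0,0],[0.2,-0.2,0.2,8.8,0,0,0],[0.2,-0.2,0.2,9.2,0,0,0],[0.2,-0.2,0.2,9.2,0,0,0],[0.7,-0.2,0.2,9.2,0,0,0],[1,-0.2,0.2,9.2,0,0,0],[1,-0.2,0.2,9.2,0,0,0],[1,-0.2,0.2,9.2,0,0,0],[1,-0.2,0.2,9.2,0,0,0]]]' 80
python3 - <<'E'
from h import *
st()
E
```

```text
time: 12.5
tool_pos: [0.6165, -0.2693, 0.1809]
tcp_rot: [2.479, 1.926, 0.002]
wrist_force: [-1.7, 0.6, 6.0]
width: 0.393
t 12.5 pos [ 0.6165 -0.2693  0.1809] x [ 0.248  0.969 -0.001] z [ 0.002 -0.001 -1.   ] F [-1.7  0.6  6. ] w 0.393 q [-0.45  0.47  1.78  0.    0.9  -0.2 ]
```

```bash
python3 -m jog '[[[1,0,0,-2,0,0,0],[1,0,0,-5,0,0,0],[1,0,0,-8,0,0,0],[1,0,0,-8,0,0,0]]]' 80
python3 - <<'E'
from h import *
st();go(.6698,.0412,.10,-6.3)
E
```

```text
time: 13.0
tool_pos: [0.6173, -0.2696, 0.2634]
tcp_rot: [2.476, 1.923, 0.005]
wrist_force: [1.2, 0.9, -1.1]
width: 0.387
t 13.0 pos [ 0.6173 -0.2696  0.2634] x [ 0.247  0.969 -0.002] z [ 0.007 -0.003 -1.   ] F [ 1.2  0.9 -1.1] w 0.387 q [-0.45  0.37  1.74 -0.    1.03 -0.2 ]
shift cm [31.42 -2.61  0.78] turn [ 0.007  0.002 -0.14 ] q6 -0.2
```

```bash
python3 -m jog '[[[1,5,-0.5,0,0,0,-0.02],[1,10,-1,0,0,0,-0.06],[1,15,-1.5,0,0,0,-0.1],[1,20,-2,0,0,0,-0.14],[1,25,-2.3,0,0,0,-0.14],[1,29,-2.6,0,0,0,-0.14],[1,31.3,-2.6,0,0,0,-0.14],[1,31.3,-2.6,0,0,0,-0.14],[1,31.3,-2.6,0,0,0,-0.14]]]' 80
python3 - <<'E'
from h import *
st();go(.6698,.0400,.032,-6.3)
E
```

```text
time: 14.12
tool_pos: [0.6678, 0.0399, 0.2584]
tcp_rot: [-2.34, -2.095, 0.002]
wrist_force: [-0.5, 0.3, -0.9]
width: 0.389
t 14.12 pos [0.6678 0.0399 0.2584] x [ 0.11   0.994 -0.001] z [-0.001 -0.001 -1.   ] F [-0.5  0.3 -0.9] w 0.389 q [ 0.02  0.37  1.75 -0.    1.02  0.13]
shift cm [0.04 0.21 7.14] turn [-0.001  0.001 -0.   ] q6 0.13
```

```bash
python3 -m jog '[[[1,0,0.2,3,0,0,0],[1,0,0.2,5.5,0,0,0],[1,0,0.2,6.6,0,0,0],[1,0,0.2,6.9,0,0,0],[1,0,0.2,7,0,0,0],[1,0,0.2,7,0,0,0]]]' 80
python3 - <<'E'
from h import *
st();go(.6698,.0400,.032,-6.3)
E
```

```text
time: 14.88
tool_pos: [0.6706, 0.0405, 0.1902]
tcp_rot: [2.339, 2.095, 0.002]
wrist_force: [-0.1, -0.5, -1.3]
width: 0.388
t 14.88 pos [0.6706 0.0405 0.1902] x [0.11  0.994 0.   ] z [ 0.002  0.    -1.   ] F [-0.1 -0.5 -1.3] w 0.388 q [ 0.02  0.45  1.78 -0.    0.91  0.13]
shift cm [-0.06 -0.08  0.32] turn [ 0.002 -0.    -0.   ] q6 0.13
```

```bash
python3 -m jog '[[[1,0,0,0.2,0,0,0],[1,0,0,0.35,0,0,0],[1,0,0,0.4,0,0,0],[1,0,0,0.4,0,0,0]]]' 80; python3 -m jog '[[[0.45,0,0,0,0,0,0],[0.45,0,0,0,0,0,0],[0.45,0,0,-1.5,0,0,0],[0.45,0,0,-5,0,0,0],[0.45,0,0,-9,0,0,0],[0.45,0,0,-9,0,0,0]]]' 80
python3 - <<'E'
from h import *
st();go(.6078,-.3831,.07,-14.3)
E
```

```text
time: 15.38
tool_pos: [0.6704, 0.0408, 0.1869]
tcp_rot: [2.339, 2.096, 0.001]
wrist_force: [-3.1, -0.6, 7.3]
width: 0.393
time: 16.12
tool_pos: [0.6722, 0.0407, 0.281]
tcp_rot: [2.335, 2.092, 0.012]
wrist_force: [0.1, -0.2, 0.2]
width: 0.549
t 16.12 pos [0.6722 0.0407 0.281 ] x [0.11  0.994 0.001] z [ 0.01  0.   -1.  ] F [ 0.1 -0.2  0.2] w 0.549 q [ 0.02  0.35  1.73 -0.    1.05  0.13]
shift cm [-42.84  -1.81   5.53] turn [ 0.01  -0.002  0.14 ] q6 0.13
```

```bash
python3 -m jog '[[[0,-42.8,-1.8,2,0,0,0.14],[0,-42.8,-1.8,2,0,0,0.14],[0,-42.8,-1.8,2,0,0,0.14],[0,-42.8,-1.8,2,0,0,0.14],[0,-42.8,-1.8,2,0,0,0.14],[0,-42.8,-1.8,2,0,0,0.14],[0,-42.8,-1.8,2,0,0,0.14],[0.2,-42.8,-1.8,3,0,0,0.14],[0.2,-42.8,-1.8,3,0,0,0.14],[0.2,-42.8,-1.8,3,0,0,0.14]]]' 80
python3 - <<'E'
from meas import *
st();m,im=shot("top","t6");go(.6078,-.3841,.021,-14.3)
cells(m,im);places(m,im)
E
```

```text
time: 17.38
tool_pos: [0.6053, -0.3812, 0.2445]
tcp_rot: [-2.479, -1.928, 0.0]
wrist_force: [0.9, -0.1, 0.8]
width: 0.799
t 17.38 pos [ 0.6053 -0.3812  0.2445] x [0.246 0.969 0.001] z [-0.001  0.001 -1.   ] F [ 0.9 -0.1  0.8] w 0.799 q [-0.6   0.46  1.64  0.    1.04 -0.35]
shift cm [-0.23  0.29  6.89] turn [-0.    -0.     0.001] q6 -0.35
cell [  0.4242  -0.2717  35.2366  65.8164 -20.1848]
cell [  0.5168  -0.2707  36.5517  66.3937 -18.4852]
place [ 5.21100e-01 -3.30000e-02  4.86031e+01  7.72413e+01 -6.33300e+00]
place [ 5.30800e-01  5.62000e-02  4.87240e+01  7.64755e+01 -6.37460e+00]
place [ 5.90600e-01 -4.09000e-02  4.88340e+01  7.67821e+01 -6.46380e+00]
place [ 6.00400e-01  4.87000e-02  4.86933e+01  7.70572e+01 -6.11740e+00]
place [ 6.59900e-01 -4.80000e-02  5.01165e+01  7.49956e+01 -2.08500e+00]
```

View pics/t6.png

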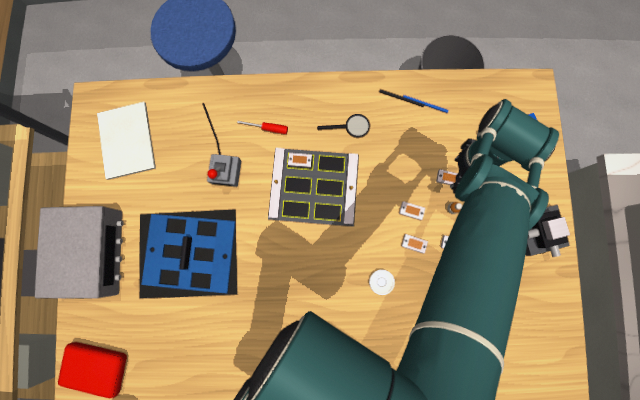

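The top view shows the first cell inside the far-left place at (300,159) and the cover flat on the mat at (188,253).

```bash
python3 -m jog '[[[0.2,-0.2,0.3,3,0,0,0],[0.2,-0.2,0.3,5.5,0,0,0],[0.2,-0.2,0.3,6.5,0,0,0],[0.2,-0.2,0.3,6.6,0,0,0],[0.7,-0.2,0.3,6.6,0,0,0],[1,-0.2,0.3,6.6,0,0,0],[1,-0.2,0.3,6.6,0,0,0],[1,-0.2,0.3,6.6,0,0,0]]]' 80
python3 - <<'E'
from h import *
st()
E
python3 -m jog '[[[1,0,0,-2,0,0,0],[1,0,0,-5,0,0,0],[1,0,0,-8,0,0,0],[1,0,0,-8,0,0,0],[1,0,0,-8,0,0,0]]]' 80
python3 - <<'E'
from h import *
st();go(.6601,-.049,.10,-6.3)
E
```

```text
time: 18.42
tool_pos: [0.6083, -0.386, 0.1811]
tcp_rot: [2.479, 1.925, 0.002]
wrist_force: [0.4, 0.7, 6.0]
width: 0.391
t 18.43 pos [ 0.6083 -0.386   0.1811] x [ 0.247  0.969 -0.001] z [ 0.003 -0.002 -1.   ] F [0.4 0.7 6. ] w 0.391 q [-0.6   0.54  1.66  0.    0.94 -0.35]
time: 19.05
tool_pos: [0.6071, -0.3853, 0.2584]
tcp_rot: [-2.48, -1.927, 0.0]
wrist_force: [-0.9, 0.8, -1.6]
width: 0.388
t 19.05 pos [ 0.6071 -0.3853  0.2584] x [0.247 0.969 0.   ] z [-0.001  0.001 -1.   ] F [-0.9  0.8 -1.6] w 0.388 q [-0.6   0.46  1.63 -0.    1.06 -0.35]
shift cm [33.89 -3.19  0.35] turn [-0.001 -0.    -0.14 ] q6 -0.35
```

```bash
python3 -m jog '[[[1,5,-0.5,0,0,0,-0.02],[1,10,-1,0,0,0,-0.06],[1,15,-1.5,0,0,0,-0.1],[1,20,-2,0,0,0,-0.14],[1,25,-2.5,0,0,0,-0.14],[1,29,-3,0,0,0,-0.14],[1,32,-3.2,0,0,0,-0.14],[1,33.7,-3.2,0,0,0,-0.14],[1,33.7,-3.2,0,0,0,-0.14],[1,33.7,-3.2,4,0,0,-0.14],[1,33.7,-3.2,6,0,0,-0.14],[1,33.7,-3.2,6,0,0,-0.14]]]' 80
python3 - <<'E'
from h import *
st();go(.6602,-.051,.032,-6.3)
E
```

```text
time: 20.55
tool_pos: [0.6582, -0.052, 0.1961]
tcp_rot: [-2.338, -2.092, 0.006]
wrist_force: [-0.9, 0.2, -0.5]
width: 0.391
t 20.55 pos [ 0.6582 -0.052   0.1961] x [ 0.111  0.994 -0.   ] z [-0.006  0.    -1.   ] F [-0.9  0.2 -0.5] w 0.391 q [-0.12  0.43  1.8  -0.    0.92 -0.01]
shift cm [0.12 0.19 0.9 ] turn [-0.006  0.    -0.001] q6 -0.01
```

```bash
python3 -m jog '[[[1,0.1,0.1,0.4,0,0,0],[1,0.1,0.1,0.8,0,0,0],[1,0.1,0.1,1,0,0,0],[1,0.1,0.1,1,0,0,0]]]' 80
python3 - <<'E'
from h import *
st();go(.6602,-.051,.032,-6.3)
E
```

```text
time: 21.05
tool_pos: [0.6611, -0.0502, 0.1892]
tcp_rot: [2.34, 2.096, 0.0]
wrist_force: [-0.5, 0.2, -1.1]
width: 0.39
t 21.05 pos [ 0.6611 -0.0502  0.1892] x [ 0.11   0.994 -0.   ] z [ 0. -0. -1.] F [-0.5  0.2 -1.1] w 0.39 q [-0.11  0.44  1.8  -0.    0.9  -0.  ]
shift cm [-0.09 -0.08  0.22] turn [0. 0. 0.] q6 -0.0
```

```bash
python3 -m jog '[[[1,0,0,0.2,0,0,0],[1,0,0,0.3,0,0,0],[1,0,0,0.3,0,0,0],[0.45,0,0,0.3,0,0,0],[0.45,0,0,0.3,0,0,0],[0.45,0,0,-1.5,0,0,0],[0.45,0,0,-5,0,0,0],[0.45,0,0,-9,0,0,0],[0.45,0,0,-9,0,0,0],[0.45,0,0,-9,0,0,0]]]' 80
python3 - <<'E'
from meas import *
st();m,im=shot("top","t7");cells(m,im);go(.5166,-.2705,.08,-18.3)
E
```

```text
time: 22.3
tool_pos: [0.661, -0.0501, 0.2798]
tcp_rot: [2.34, 2.096, 0.001]
wrist_force: [-0.9, 0.3, -0.7]
width: 0.548
t 22.3 pos [ 0.661  -0.0501  0.2798] x [ 0.11   0.994 -0.   ] z [ 0.001 -0.    -1.   ] F [-0.9  0.3 -0.7] w 0.548 q [-0.11  0.34  1.75  0.    1.05 -0.  ]
cell [  0.4192  -0.3824  35.2538  64.0766 -15.7927]
cell [  0.4242  -0.2718  35.2366  65.6022 -20.1848]
cell [  0.5168  -0.2706  36.5517  66.6671 -18.4852]
shift cm [-23.48 -11.88   4.37] turn [-0.001  0.     0.209] q6 -0.0
```

View pics/t7.png

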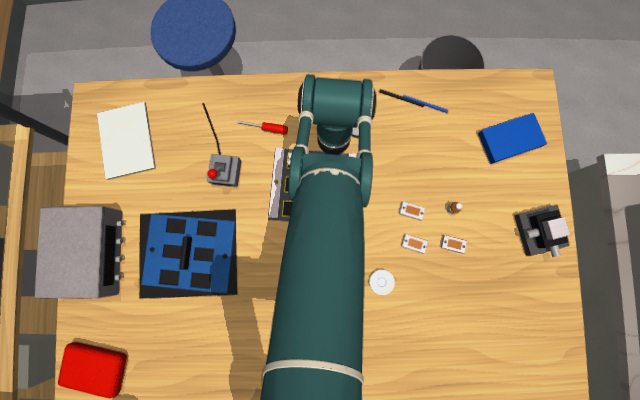

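```bash
python3 -m jog '[[[0.2,-23.5,-11.9,2,0,0,0.209],[0.2,-23.5,-11.9,2,0,0,0.209],[0.2,-23.5,-11.9,3,0,0,0.209],[0.2,-23.5,-11.9,4,0,0,0.209],[0.2,-23.5,-11.9,4.4,0,0,0.209],[0.2,-23.5,-11.9,4.4,0,0,0.209],[0.2,-23.5,-11.9,4.4,0,0,0.209]]]' 80
python3 - <<'E'
from meas import *
st();go(.517,-.271,.021,-18.3)
E
```

```text
time: 23.22
tool_pos: [0.5177, -0.2698, 0.2349]
tcp_rot: [-2.545, -1.841, -0.001]
wrist_force: [-0.1, -0.2, -0.9]
width: 0.801
t 23.23 pos [ 0.5177 -0.2698  0.2349] x [0.313 0.95  0.001] z [ 0.     0.001 -1.   ] F [-0.1 -0.2 -0.9] w 0.801 q [-0.52  0.25  1.95  0.    0.93 -0.21]
shift cm [-0.14 -0.03  5.89] turn [-0.    -0.001  0.001] q6 -0.21
```

```bash
python3 -m jog '[[[0.2,-0.1,0,3,0,0,0],[0.2,-0.1,0,5,0,0,0],[0.2,-0.1,0,5.6,0,0,0],[0.2,-0.1,0,5.6,0,0,0],[0.7,-0.1,0,5.6,0,0,0],[1,-0.1,0,5.6,0,0,0],[1,-0.1,0,5.6,0,0,0],[1,-0.1,0,5.6,0,0,0]]]' 80
python3 - <<'E'
from h import *
st()
E
python3 -m jog '[[[1,0,0,-2,0,0,0],[1,0,0,-5,0,0,0],[1,0,0,-8,0,0,0],[1,0,0,-8,0,0,0],[1,0,0,-8,0,0,0]]]' 80
python3 - <<'E'
from h import *
st();go(.6005,.0487,.10,-6.3)
E
```

```text
time: 24.22
tool_pos: [0.5172, -0.2721, 0.1805]
tcp_rot: [2.545, 1.839, 0.002]
wrist_force: [-0.8, 0.2, 5.4]
width: 0.39
t 24.23 pos [ 0.5172 -0.2721  0.1805] x [ 0.314  0.949 -0.   ] z [ 0.002 -0.001 -1.   ] F [-0.8  0.2  5.4] w 0.39 q [-0.53  0.33  1.98  0.    0.83 -0.21]
time: 24.85
tool_pos: [0.5162, -0.2715, 0.2587]
tcp_rot: [-2.546, -1.84, 0.0]
wrist_force: [0.2, 0.2, -1.4]
width: 0.392
t 24.85 pos [ 0.5162 -0.2715  0.2587] x [0.314 0.95  0.   ] z [-0.  0. -1.] F [ 0.2  0.2 -1.4] w 0.392 q [-0.53  0.23  1.94  0.    0.98 -0.21]
shift cm [33.05 -2.04  0.37] turn [-0.    -0.    -0.209] q6 -0.21
```

```bash
python3 -m jog '[[[1,5,-0.4,0,0,0,-0.04],[1,10,-0.7,0,0,0,-0.09],[1,15,-1,0,0,0,-0.14],[1,20,-1.4,0,0,0,-0.21],[1,25,-1.7,0,0,0,-0.21],[1,29,-2,0,0,0,-0.21],[1,32,-2,0,0,0,-0.21],[1,33,-2,0,0,0,-0.21],[1,33,-2,0,0,0,-0.21],[1,33,-2,4,0,0,-0.21],[1,33,-2,6.5,0,0,-0.21],[1,33,-2,6.5,0,0,-0.21]]]' 80
python3 - <<'E'
from h import *
st();go(.6005,.0475,.032,-6.3)
E
```

```text
time: 26.35
tool_pos: [0.599, 0.0466, 0.191]
tcp_rot: [-2.338, -2.093, 0.009]
wrist_force: [-0.5, 0.5, -0.7]
width: 0.39
t 26.35 pos [0.599  0.0466 0.191 ] x [ 0.11   0.994 -0.001] z [-0.007 -0.001 -1.   ] F [-0.5  0.5 -0.7] w 0.39 q [ 0.04  0.34  1.94 -0.    0.87  0.15]
shift cm [0.11 0.15 0.39] turn [-0.007  0.001 -0.   ] q6 0.15
```

```bash
python3 -m jog '[[[1,0,0,0.3,0,0,0],[1,0,0,0.5,0,0,0],[1,0,0,0.5,0,0,0]]]' 80
python3 - <<'E'
from h import *
st();go(.6005,.0475,.032,-6.3)
E
```

```text
time: 26.72
tool_pos: [0.6015, 0.0479, 0.1899]
tcp_rot: [2.338, 2.096, 0.002]
wrist_force: [-0.4, -0.3, -0.9]
width: 0.393
t 26.73 pos [0.6015 0.0479 0.1899] x [0.109 0.994 0.   ] z [ 0.002  0.    -1.   ] F [-0.4 -0.3 -0.9] w 0.393 q [ 0.04  0.35  1.93 -0.    0.86  0.15]
shift cm [-0.05 -0.1   0.29] turn [ 0.002 -0.     0.001] q6 0.15
```

```bash
python3 -m jog '[[[1,0,0,0.2,0,0,0],[1,0,0,0.35,0,0,0],[1,0,0,0.35,0,0,0],[0.45,0,0,0.35,0,0,0],[0.45,0,0,0.35,0,0,0],[0.45,0,0,-1.5,0,0,0],[0.45,0,0,-5,0,0,0],[0.45,0,0,-9,0,0,0],[0.45,0,0,-9,0,0,0],[0.45,0,0,-9,0,0,0]]]' 80
python3 - <<'E'
from meas import *
st();m,im=shot("top","t8");cells(m,im);go(.4242,-.2718,.08,-20.2)
E
```

```text
time: 27.98
tool_pos: [0.601, 0.048, 0.2796]
tcp_rot: [2.339, 2.097, 0.001]
wrist_force: [0.5, -0.1, -0.8]
width: 0.551
t 27.98 pos [0.601  0.048  0.2796] x [0.109 0.994 0.   ] z [ 0.001  0.    -1.   ] F [ 0.5 -0.1 -0.8] w 0.551 q [0.04 0.24 1.88 0.   1.02 0.15]
cell [  0.4192  -0.3824  35.2538  64.0766 -15.7927]
cell [  0.4242  -0.2718  35.2366  65.6022 -20.1848]
shift cm [-33.7  -14.05   4.37] turn [-0.001  0.     0.244] q6 0.15
```

View pics/t8.png

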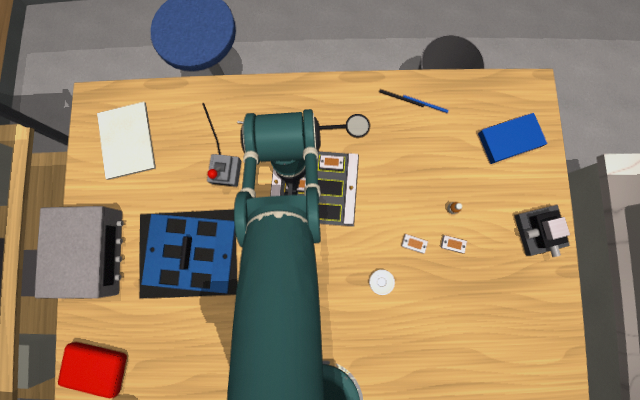

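```bash
python3 -m jog '[[[0.2,-33.7,-14,2,0,0,0.244],[0.2,-33.7,-14,2,0,0,0.244],[0.2,-33.7,-14,2,0,0,0.244],[0.2,-33.7,-14,2,0,0,0.244],[0.2,-33.7,-14,3,0,0,0.244],[0.2,-33.7,-14,4.4,0,0,0.244],[0.2,-33.7,-14,4.4,0,0,0.244],[0.2,-33.7,-14,4.4,0,0,0.244],[0.2,-33.7,-14,4.4,0,0,0.244]]]' 80
python3 - <<'E'
from meas import *
st();go(.425,-.272,.021,-20.2)
E
```

```text
time: 29.15
tool_pos: [0.4259, -0.2708, 0.235]
tcp_rot: [-2.575, -1.799, -0.0]
wrist_force: [0.3, -0.7, 0.6]
width: 0.799
t 29.15 pos [ 0.4259 -0.2708  0.235 ] x [0.344 0.939 0.   ] z [ 0.  0. -1.] F [ 0.3 -0.7  0.6] w 0.799 q [-0.62  0.12  2.12  0.    0.9  -0.26]
shift cm [-0.15 -0.05  5.9 ] turn [-0.    -0.     0.001] q6 -0.26
```

```bash
python3 -m jog '[[[0.2,-0.1,0,3,0,0,0],[0.2,-0.1,0,5,0,0,0],[0.2,-0.1,0,5.6,0,0,0],[0.2,-0.1,0,5.6,0,0,0],[0.7,-0.1,0,5.6,0,0,0],[1,-0.1,0,5.6,0,0,0],[1,-0.1,0,5.6,0,0,0],[1,-0.1,0,5.6,0,0,0]]]' 80
python3 - <<'E'
from h import *
st()
E
python3 -m jog '[[[1,0,0,-2,0,0,0],[1,0,0,-5,0,0,0],[1,0,0,-8,0,0,0],[1,0,0,-8,0,0,0],[1,0,0,-8,0,0,0]]]' 80
python3 - <<'E'
from h import *
st();go(.5908,-.0415,.10,-6.3)
E
```

```text
time: 30.15
tool_pos: [0.4256, -0.2731, 0.1805]
tcp_rot: [2.576, 1.795, 0.002]
wrist_force: [-1.4, 1.9, 4.8]
width: 0.395
t 30.15 pos [ 0.4256 -0.2731  0.1805] x [ 0.346  0.938 -0.   ] z [ 0.002 -0.001 -1.   ] F [-1.4  1.9  4.8] w 0.395 q [-0.62  0.2   2.15  0.    0.79 -0.27]
time: 30.78
tool_pos: [0.4246, -0.2725, 0.2586]
tcp_rot: [-2.577, -1.797, 0.0]
wrist_force: [0.1, -1.0, -0.2]
width: 0.391
t 30.77 pos [ 0.4246 -0.2725  0.2586] x [0.346 0.938 0.   ] z [-0.  0. -1.] F [ 0.1 -1.  -0.2] w 0.391 q [-0.62  0.08  2.1  -0.    0.95 -0.27]
shift cm [27.43  7.61  0.36] turn [-0.    -0.    -0.243] q6 -0.27
```

```bash
python3 -m jog '[[[1,4,1,0,0,0,-0.04],[1,9,2.5,0,0,0,-0.1],[1,14,4,0,0,0,-0.16],[1,19,5.3,0,0,0,-0.22],[1,23,6.5,0,0,0,-0.243],[1,26,7.3,0,0,0,-0.243],[1,27.4,7.6,0,0,0,-0.243],[1,27.4,7.6,0,0,0,-0.243],[1,27.4,7.6,0,0,0,-0.243],[1,27.4,7.6,4,0,0,-0.243],[1,27.4,7.6,6.5,0,0,-0.243],[1,27.4,7.6,6.8,0,0,-0.243]]]' 80; python3 -m jog '[[[1,0,0,0,0,0,0],[1,0,0,0.1,0,0,0]]]'
python3 - <<'E'
from h import *
st();go(.5908,-.042,.032,-6.3)
E
```

```text
time: 32.28
tool_pos: [0.589, -0.0429, 0.1888]
tcp_rot: [-2.339, -2.092, 0.006]
wrist_force: [0.1, -0.1, -0.9]
width: 0.389
time: 32.52
tool_pos: [0.5919, -0.0423, 0.1917]
tcp_rot: [2.339, 2.094, 0.003]
wrist_force: [-0.7, -0.2, -0.3]
width: 0.394
t 32.52 pos [ 0.5919 -0.0423  0.1917] x [ 0.11   0.994 -0.   ] z [ 0.003 -0.    -1.   ] F [-0.7 -0.2 -0.3] w 0.394 q [-0.11  0.33  1.96 -0.    0.86 -0.  ]
shift cm [ 0.02 -0.11  0.47] turn [ 0.003  0.    -0.001] q6 -0.0
```

```bash
python3 -m jog '[[[1,0,0,0.2,0,0,0],[1,0,0,0.4,0,0,0],[1,0,0,0.5,0,0,0],[1,0,0,0.5,0,0,0],[0.45,0,0,0.5,0,0,0],[0.45,0,0,0.5,0,0,0],[0.45,0,0,-1.5,0,0,0],[0.45,0,0,-5,0,0,0],[0.45,0,0,-9,0,0,0],[0.45,0,0,-9,0,0,0],[0.45,0,0,-9,0,0,0]]]' 80
python3 - <<'E'
from meas import *
st();m,im=shot("top","t9");cells(m,im);go(.4192,-.3824,.08,-16.2)
E
```

```text
time: 33.9
tool_pos: [0.5909, -0.0419, 0.2807]
tcp_rot: [2.34, 2.096, 0.001]
wrist_force: [-0.4, -0.1, 0.2]
width: 0.548
t 33.9 pos [ 0.5909 -0.0419  0.2807] x [ 0.11   0.994 -0.   ] z [ 0.001 -0.    -1.   ] F [-0.4 -0.1  0.2] w 0.548 q [-0.11  0.22  1.9  -0.    1.02 -0.  ]
cell [  0.4192  -0.3824  35.2538  64.0766 -15.7927]
shift cm [-35.73 -13.27   4.47] turn [-0.001  0.     0.173] q6 -0.0
```

View pics/t9.png

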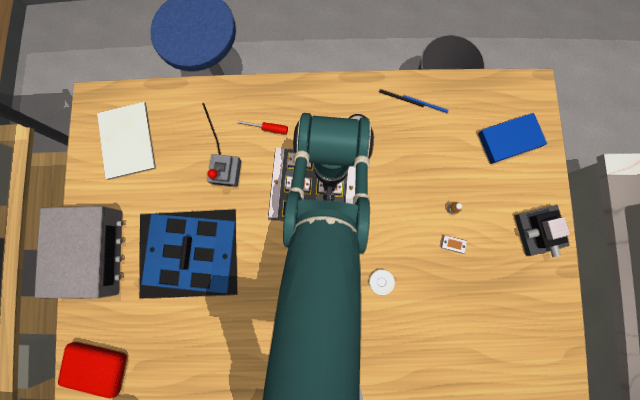

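```bash
python3 -m jog '[[[0.2,-35.7,-13.2,2,0,0,0.173],[0.2,-35.7,-13.2,2,0,0,0.173],[0.2,-35.7,-13.2,2,0,0,0.173],[0.2,-35.7,-13.2,2,0,0,0.173],[0.2,-35.7,-13.2,3,0,0,0.173],[0.2,-35.7,-13.2,4.4,0,0,0.173],[0.2,-35.7,-13.2,4.4,0,0,0.173],[0.2,-35.7,-13.2,4.4,0,0,0.173],[0.2,-35.7,-13.2,4.4,0,0,0.173]]]' 80
python3 - <<'E'
from meas import *
st();m,im=shot("wrist","w10");go(.420,-.383,.021,-16.2)
E
```

```text
time: 35.08
tool_pos: [0.4211, -0.3811, 0.2358]
tcp_rot: [-2.511, -1.887, -0.0]
wrist_force: [0.3, 0.5, -0.4]
width: 0.8
t 35.08 pos [ 0.4211 -0.3811  0.2358] x [0.278 0.961 0.001] z [-0.     0.001 -1.   ] F [ 0.3  0.5 -0.4] w 0.8 q [-0.78  0.23  1.99  0.    0.93 -0.5 ]
shift cm [-0.24 -0.08  6.01] turn [-0.    -0.     0.002] q6 -0.5
```

View pics/w10.png

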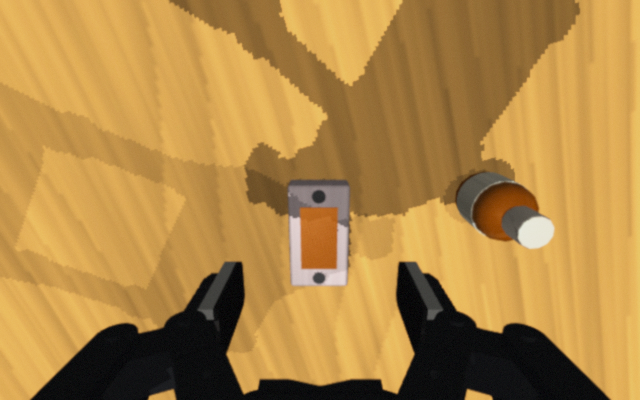

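The last cell at (319,237) sits centred between the jaws, and the oil bottle at (500,205) is clear of them.

```bash
python3 -m jog '[[[0.2,-0.2,0,3,0,0,0],[0.2,-0.2,0,5,0,0,0],[0.2,-0.2,0,5.7,0,0,0],[0.2,-0.2,0,5.7,0,0,0],[0.7,-0.2,0,5.7,0,0,0],[1,-0.2,0,5.7,0,0,0],[1,-0.2,0,5.7,0,0,0],[1,-0.2,0,5.7,0,0,0]]]' 80
python3 - <<'E'
from h import *
st()
E
python3 -m jog '[[[1,0,0,-2,0,0,0],[1,0,0,-5,0,0,0],[1,0,0,-8,0,0,0],[1,0,0,-8,0,0,0],[1,0,0,-8,0,0,0]]]' 80
python3 - <<'E'
from h import *
st();go(.5209,-.0345,.10,-6.3)
E
```

```text
time: 36.12
tool_pos: [0.4205, -0.3847, 0.1804]
tcp_rot: [2.511, 1.884, 0.001]
wrist_force: [-0.8, 0.9, 5.4]
width: 0.392
t 36.12 pos [ 0.4205 -0.3847  0.1804] x [ 0.279  0.96  -0.001] z [ 0.002 -0.002 -1.   ] F [-0.8  0.9  5.4] w 0.392 q [-0.78  0.31  2.01  0.    0.82 -0.5 ]
time: 36.75
tool_pos: [0.4197, -0.3839, 0.2589]
tcp_rot: [-2.512, -1.886, 0.0]
wrist_force: [-0.6, 1.5, -1.4]
width: 0.396
t 36.75 pos [ 0.4197 -0.3839  0.2589] x [0.279 0.96  0.   ] z [-0.  0. -1.] F [-0.6  1.5 -1.4] w 0.396 q [-0.78  0.2   1.97  0.    0.97 -0.5 ]
shift cm [36.38 -0.05  0.4 ] turn [-0.    -0.    -0.173] q6 -0.5
```

```bash
python3 -m jog '[[[1,5,0,0,0,0,-0.03],[1,10,0,0,0,0,-0.06],[1,15,0,0,0,0,-0.09],[1,20,0,0,0,0,-0.12],[1,25,0,0,0,0,-0.15],[1,30,0,0,0,0,-0.173],[1,34,0,0,0,0,-0.173],[1,36.3,0,0,0,0,-0.173],[1,36.3,0,0,0,0,-0.173],[1,36.3,0,4,0,0,-0.173],[1,36.3,0,6.5,0,0,-0.173],[1,36.3,0,6.8,0,0,-0.173]]]' 80; python3 -m jog '[[[1,0,0,0,0,0,0],[1,0,0,0.1,0,0,0]]]'
python3 - <<'E'
from h import *
st();go(.5209,-.0345,.032,-6.3)
E
```

```text
time: 38.25
tool_pos: [0.521, -0.0364, 0.1943]
tcp_rot: [-2.338, -2.093, 0.005]
wrist_force: [-22.2, 3.6, 52.0]
width: 0.391
time: 38.5
tool_pos: [0.5208, -0.0364, 0.1943]
tcp_rot: [-2.339, -2.093, 0.004]
wrist_force: [-21.1, 2.9, 47.5]
width: 0.394
t 38.5 pos [ 0.5208 -0.0364  0.1943] x [0.111 0.994 0.   ] z [-0.004  0.    -1.   ] F [-21.1   2.9  47.5] w 0.394 q [-0.12  0.21  2.11 -0.    0.83 -0.01]
shift cm [ 0.19 -0.01  0.73] turn [-0.004 -0.    -0.001] q6 -0.01
```

Unexpected contact: 48 N, 7 mm too high. I'll back off and look.

```bash
python3 -m jog '[[[1,0,0,-2,0,0,0],[1,0,0,-6,0,0,0],[1,0,0,-10,0,0,0],[1,0,0,-10,0,0,0],[1,0,0,-10,0,0,0]]]'
python3 - <<'E'
from meas import *
st();m,im=shot("wrist","w11");m,im=shot("side","s11");cv2.imwrite("pics/s11c.png",cv2.resize(im[130:280,260:460],None,fx=4,fy=4))
E
```

```text
time: 39.12
tool_pos: [0.5205, -0.0362, 0.2887]
tcp_rot: [-2.34, -2.094, 0.003]
wrist_force: [-0.5, -0.4, -0.7]
width: 0.392
t 39.12 pos [ 0.5205 -0.0362  0.2887] x [ 0.111  0.994 -0.   ] z [-0.002  0.    -1.   ] F [-0.5 -0.4 -0.7] w 0.392 q [-0.12  0.08  2.05 -0.    1.02 -0.01]
```

View pics/w11.png

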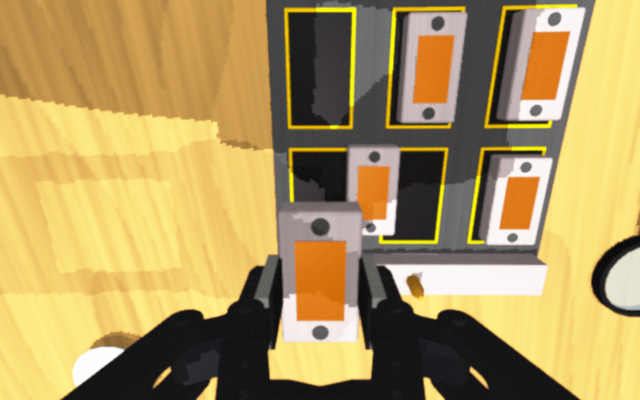

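View pics/s11c.png

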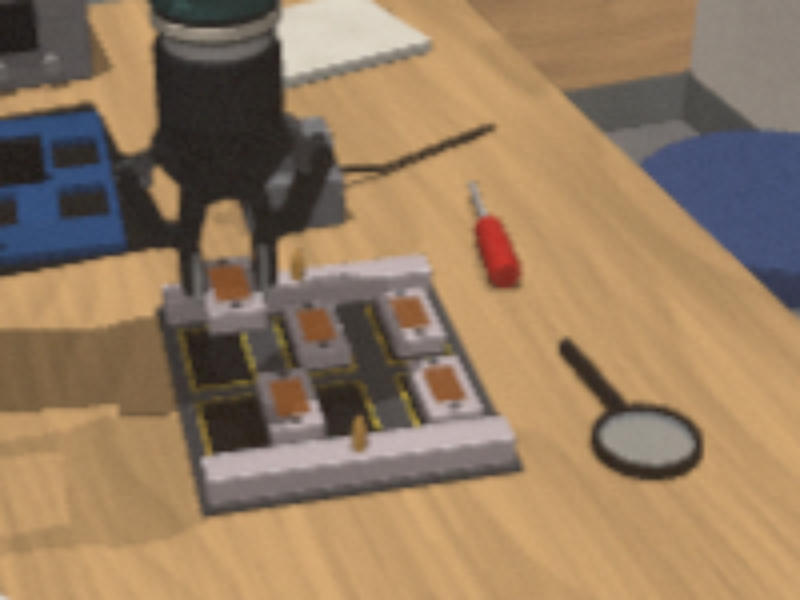

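The pictures show a placed cell knocked out of its place, now between the near and middle rows at (373,190). The near-left place is free, so the held cell goes there first.

```bash
python3 - <<'E'
from h import *
go(.5304,.0545,.10,-6.3)
E
python3 -m jog '[[[1,3,0,0,0,0,0],[1,6,0,0,0,0,0],[1,9.1,0,2,0,0,0],[1,9.1,0,5,0,0,0],[1,9.1,0,6,0,0,0],[1,9.1,0,6,0,0,0],[1,9.1,0,6,0,0,0]]]'
python3 - <<'E'
from h import *
st();go(.5304,.0545,.032,-6.3);m,im=shot("side","s12");cv2.imwrite("pics/s12c.png",cv2.resize(im[130:280,260:460],None,fx=4,fy=4))
E
```

```text
shift cm [9.1  0.03 3.28] turn [-0.004  0.    -0.001] q6 -0.01
time: 40.1
tool_pos: [0.5318, 0.0545, 0.2306]
tcp_rot: [2.34, 2.095, 0.001]
wrist_force: [0.1, 0.2, 0.0]
width: 0.388
t 40.1 pos [0.5318 0.0545 0.2306] x [0.11  0.994 0.   ] z [ 0.001  0.    -1.   ] F [0.1 0.2 0. ] w 0.388 q [ 0.06  0.18  2.06 -0.    0.9   0.17]
shift cm [-0.01 -0.15  4.36] turn [ 0.001 -0.    -0.001] q6 0.17
```

View pics/s12c.png

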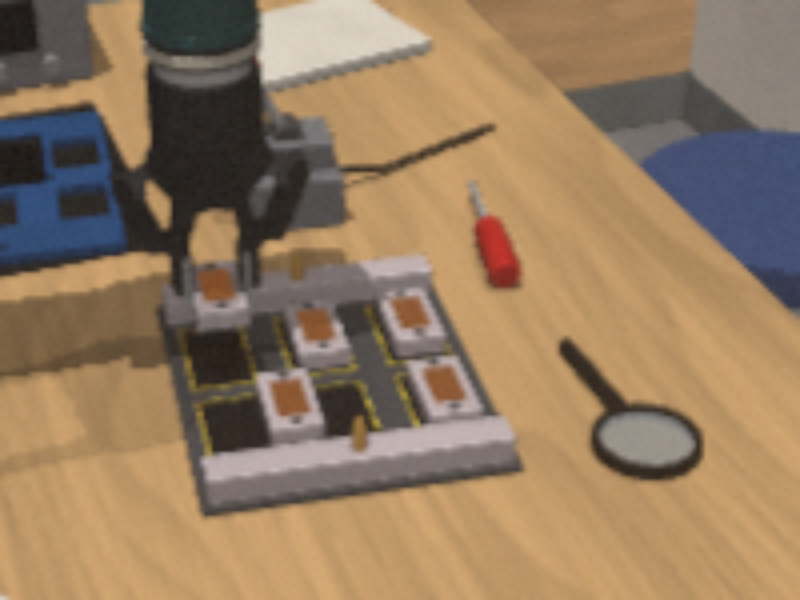

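```bash
python3 -m jog '[[[1,0,-0.1,2,0,0,0],[1,0,-0.1,3.2,0,0,0],[1,0,-0.1,3.9,0,0,0],[1,0,-0.1,4,0,0,0],[1,0,-0.1,4,0,0,0]]]'
python3 - <<'E'
from h import *
st()
E
python3 -m jog '[[[1,0,0,0.2,0,0,0],[1,0,0,0.3,0,0,0],[1,0,0,0.3,0,0,0]]]'
python3 - <<'E'
from h import *
st()
E
```

```text
time: 40.78
tool_pos: [0.5307, 0.055, 0.1903]
tcp_rot: [2.34, 2.096, 0.001]
wrist_force: [0.6, 0.0, -1.4]
width: 0.387
t 40.77 pos [0.5307 0.055  0.1903] x [0.11  0.994 0.   ] z [ 0.001  0.    -1.   ] F [ 0.6  0.  -1.4] w 0.387 q [ 0.06  0.23  2.08 -0.    0.82  0.17]
time: 41.15
tool_pos: [0.5303, 0.055, 0.187]
tcp_rot: [2.34, 2.096, -0.0]
wrist_force: [-0.2, 0.6, -0.8]
width: 0.391
t 41.15 pos [0.5303 0.055  0.187 ] x [ 0.11   0.994 -0.   ] z [-0. -0. -1.] F [-0.2  0.6 -0.8] w 0.391 q [ 0.06  0.24  2.09 -0.    0.82  0.17]
```

```bash
python3 -m jog '[[[1,0,0,0.1,0,0,0],[1,0,0,0.2,0,0,0],[1,0,0,0.3,0,0,0],[1,0,0,0.3,0,0,0]]]'
python3 - <<'E'
from h import *
st()
E
```

```text
time: 41.65
tool_pos: [0.5306, 0.055, 0.1864]
tcp_rot: [-2.34, -2.096, 0.001]
wrist_force: [-8.1, -0.5, 17.7]
width: 0.391
t 41.65 pos [0.5306 0.055  0.1864] x [ 0.11   0.994 -0.   ] z [-0. -0. -1.] F [-8.1 -0.5 17.7] w 0.391 q [ 0.06  0.24  2.09 -0.    0.82  0.17]
```

```bash
python3 -m jog '[[[1,0,0,-0.2,0,0,0],[0.45,0,0,-0.2,0,0,0],[0.45,0,0,-0.2,0,0,0],[0.45,0,0,-2,0,0,0],[0.45,0,0,-6,0,0,0],[0.45,0,0,-11,0,0,0],[0.45,-16,0,-11,0,0,0],[0.45,-16,0,-11,0,0,0],[0.45,-16,0,-11,0,0,0],[0.45,-16,0,-11,0,0,0],[0.45,-16,0,-11,0,0,0]]]' 80
python3 - <<'E'
from h import *
st();m,im=shot("wrist","w13");
E
```

```text
time: 43.02
tool_pos: [0.5129, -0.1038, 0.2946]
tcp_rot: [2.341, 2.095, 0.001]
wrist_force: [-0.1, -0.5, -0.1]
width: 0.551
t 43.02 pos [ 0.5129 -0.1038  0.2946] x [0.11  0.994 0.   ] z [ 0.001  0.    -1.   ] F [-0.1 -0.5 -0.1] w 0.551 q [-0.25  0.07  2.04  0.    1.03 -0.14]
```

View pics/w13.png

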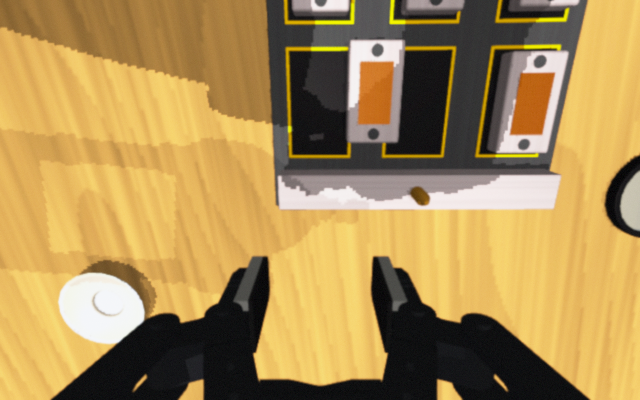

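Run:
```python
from h import *
m=bot.camera_model("wrist");P=plane(m,[[377,50],[374,134]],.022);print(P)
a,b=P[:,:2];print((a+b)/2,np.degrees(np.arctan2(*(a-b)[::-1]))-90, np.linalg.norm(a-b))
P=plane(m,[[540,61],[523,144]],.022);print(P.mean(0),np.linalg.norm(P[0]-P[1]),"vs place .6602 -.0484")
c=(a+b)/2; go(c[0],c[1],.08,-6.3)
```

```text
[[ 0.5608594  -0.00442701  0.022     ]
 [ 0.55594384 -0.05748356  0.022     ]]
[ 0.55840162 -0.03095529] -5.293197754491089 0.053283770885847945
[ 0.66163705 -0.04947805  0.022     ] 0.053253185164541805 vs place .6602 -.0484
shift cm [7.69 3.73 5.95] turn [ 0. -0.  0.] q6 -0.14
```

```bash
python3 -m jog '[[[0.3,4,2,1,0,0,0],[0.3,7.7,3.7,3,0,0,0],[0.3,7.7,3.7,6,0,0,0],[0.3,7.7,3.7,6,0,0,0],[0.3,7.7,3.7,6,0,0,0]]]'
python3 - <<'E'
from h import *
st();m,im=shot("wrist","w14");go(.5584,-.031,.030,-5.8)
E
```

```text
time: 43.7
tool_pos: [0.5582, -0.031, 0.2346]
tcp_rot: [2.339, 2.097, 0.0]
wrist_force: [0.1, 0.3, 0.6]
width: 0.7
t 43.7 pos [ 0.5582 -0.031   0.2346] x [0.109 0.994 0.   ] z [ 0.  0. -1.] F [0.1 0.3 0.6] w 0.7 q [-0.1   0.21  2.01  0.    0.92  0.01]
shift cm [ 0.04 -0.02  5.02] turn [ 0.002  0.    -0.008] q6 0.01
```

View pics/w14.png

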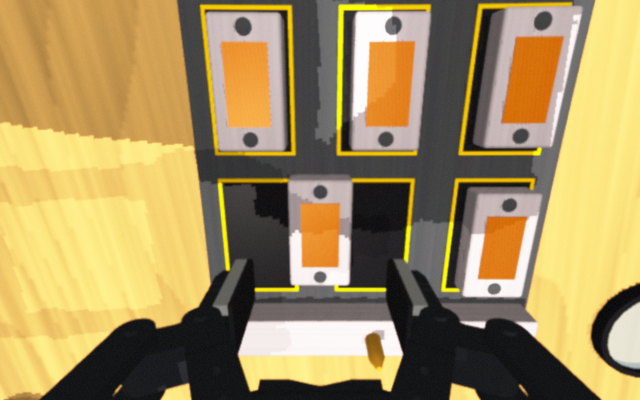

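The knocked cell at (320,230) is centred between the jaws and the other four sit well inside their outlines.

```bash
python3 -m jog '[[[0.3,0,0,2.5,0,0,0],[0.3,0,0,4.2,0,0,0],[0.3,0,0,4.7,0,0,0],[0.3,0,0,4.7,0,0,0],[0.8,0,0,4.7,0,0,0],[1,0,0,4.7,0,0,0],[1,0,0,4.7,0,0,0]]]' 80
python3 - <<'E'
from h import *
st()
E
python3 -m jog '[[[1,0,0,-1,0,0,0],[1,0,0,-2,0,0,0],[1,0,0,-2.5,0,0,0],[1,0,0,-2.5,0,0,0],[1,0,0,-2.5,0,0,0]]]' 80
python3 - <<'E'
from h import *
st();go(.5210,-.0335,.06,-6.3)
E
```

```text
time: 44.62
tool_pos: [0.5587, -0.0317, 0.1884]
tcp_rot: [2.339, 2.095, 0.002]
wrist_force: [-2.2, -1.0, 5.3]
width: 0.387
t 44.62 pos [ 0.5587 -0.0317  0.1884] x [ 0.11   0.994 -0.   ] z [ 0.002 -0.    -1.   ] F [-2.2 -1.   5.3] w 0.387 q [-0.1   0.28  2.03 -0.    0.83  0.01]
time: 45.25
tool_pos: [0.5579, -0.0316, 0.2118]
tcp_rot: [-2.34, -2.096, 0.0]
wrist_force: [0.6, 0.3, -0.5]
width: 0.389
t 45.25 pos [ 0.5579 -0.0316  0.2118] x [ 0.11   0.994 -0.   ] z [-0.  0. -1.] F [ 0.6  0.3 -0.5] w 0.389 q [-0.1   0.24  2.02 -0.    0.88  0.01]
shift cm [-0.6  -3.64 -0.32] turn [-0.  0. -0.] q6 0.01
```

```bash
python3 -m jog '[[[1,-0.3,-1.8,0,0,0,0],[1,-0.6,-3.5,0,0,0,0],[1,-0.6,-3.5,0,0,0,0],[1,-0.6,-3.5,1,0,0,0],[1,-0.6,-3.5,2,0,0,0],[1,-0.6,-3.5,2.2,0,0,0],[1,-0.6,-3.5,2.2,0,0,0]]]' 80
python3 - <<'E'
from h import *
st();go(.5210,-.0335,.032,-6.3)
E
```

```text
time: 46.12
tool_pos: [0.5226, -0.0337, 0.1894]
tcp_rot: [-2.34, -2.095, 0.001]
wrist_force: [1.1, -0.2, -0.4]
width: 0.391
t 46.12 pos [ 0.5226 -0.0337  0.1894] x [0.11  0.994 0.   ] z [-0.001  0.    -1.   ] F [ 1.1 -0.2 -0.4] w 0.391 q [-0.11  0.22  2.1   0.    0.82 -0.  ]
shift cm [ 0.   -0.16  0.24] turn [-0.001 -0.    -0.   ] q6 -0.0
```

```bash
python3 -m jog '[[[1,0,-0.1,0.15,0,0,0],[1,0,-0.1,0.3,0,0,0],[1,0,-0.1,0.3,0,0,0],[0.45,0,-0.1,0.3,0,0,0],[0.45,0,-0.1,0.3,0,0,0],[0.45,0,-0.1,-2,0,0,0],[0.45,0,-0.1,-6,0,0,0],[0.45,0,-0.1,-11,0,0,0],[0.45,0,-0.1,-14,0,0,0],[0.45,0,-0.1,-14,0,0,0]]]' 80
python3 - <<'E'
from h import *
st();go(.4136,.36,.15,83.9)
E
```

```text
time: 47.38
tool_pos: [0.5229, -0.0338, 0.3332]
tcp_rot: [2.336, 2.093, 0.007]
wrist_force: [0.1, -0.4, 0.9]
width: 0.553
t 47.38 pos [ 0.5229 -0.0338  0.3332] x [ 0.11   0.994 -0.   ] z [ 0.007 -0.001 -1.   ] F [ 0.1 -0.4  0.9] w 0.553 q [-0.11  0.03  2.    0.    1.1  -0.  ]
shift cm [ 37.94 -15.21   2.72] turn [ 0.005 -0.005  1.567] q6 -0.0
```

```bash
python3 -m jog '[[[0.2,37.9,-15.2,0,0,0,-1.574],[0.2,37.9,-15.2,0,0,0,-1.574],[0.2,37.9,-15.2,0,0,0,-1.574],[0.2,37.9,-15.2,0,0,0,-1.574],[0.2,37.9,-15.2,0,0,0,-1.574],[0.2,37.9,-15.2,0,0,0,-1.574],[0.2,37.9,-15.2,0,0,0,-1.574],[0.2,37.9,-15.2,0,0,0,-1.574],[0.2,37.9,-15.2,0,0,0,-1.574],[0.2,37.9,-15.2,0,0,0,-1.574],[0.2,37.9,-15.2,0,0,0,-1.574],[0.2,37.9,-15.2,0,0,0,-1.574]]]' 100
python3 - <<'E'
from meas import *
st();go(.4136,.36,.037,83.9)
m,im=shot("top","t15")
hsv=cv2.cvtColor(im,cv2.COLOR_BGR2HSV)
w=cv2.inRange(hsv,(0,0,130),(180,60,255));w[:150]=0;w[225:]=0;w[:,:282]=0;w[:,350:]=0
o=cv2.inRange(hsv,(5,120,80),(16,255,255));o[:150]=0;o[225:]=0;o[:,:282]=0;o[:,350:]=0
T=np.array([.5955,.0040]);a=np.radians(-6.3);Rm=np.array([[np.cos(a),-np.sin(a)],[np.sin(a),np.cos(a)]])
for msk in(w,o):
  for c in cv2.findContours(msk,0,2)[0]:
    if cv2.contourArea(c)>40:
        r=rect(m,c,.022);print(((np.array(r[:2])-T)@Rm*1000).round(1),np.round(r[2:],1))
cv2.imwrite("pics/t15c.png",cv2.resize(im[120:310,120:480],None,fx=2.2,fy=2.2,interpolation=cv2.INTER_CUBIC))
E
```

```text
time: 48.88
tool_pos: [0.4121, 0.3595, 0.3296]
tcp_rot: [-0.169, -3.137, 0.001]
wrist_force: [0.4, 0.2, 0.2]
width: 0.798
t 48.88 pos [0.4121 0.3595 0.3296] x [-0.994  0.108  0.   ] z [-0. -0. -1.] F [0.4 0.2 0.2] w 0.798 q [ 0.67  0.08  1.96  0.    1.1  -0.79]
shift cm [-0.15  0.07 13.76] turn [-0.    -0.    -0.001] q6 -0.79
[-68.5 -43.2] [36.8 64.7 -6.3]
[-69.9  44. ] [35.7 64.8 -6.4]
[ 1.6 44.3] [37.3 65.1 -6.5]
[ 71.7 -45. ] [36.9 65.  -6.1]
[ -1.2 -93.8] [ 13.9 196.9  87.8]
[71.  45.6] [36.8 64.8 -6.2]
[-67.7 -42.8] [16.8 36.2 -1.6]
[-69.   44.1] [19.1 37.3 -6.8]
[ 1.8 44.9] [17.2 36.9 -1.6]
[ 73.  -45.6] [17.5 36.9 -1.6]
[71.5 45.7] [17.6 37.2 -1.7]
```

View pics/t15c.png

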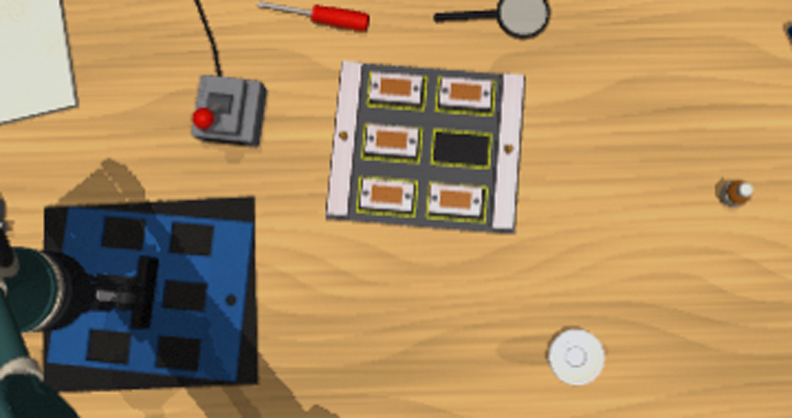

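All five cells are inside their outlines, each within about 3 mm and well squared. Next I'll fetch the cover at the pose where I released it.

```bash
python3 -m jog '[[[0.3,-0.1,0,5,0,0,0],[0.3,-0.1,0,9,0,0,0],[0.3,-0.1,0,12,0,0,0],[0.3,-0.1,0,13.4,0,0,0],[0.3,-0.1,0,13.4,0,0,0],[0.3,-0.1,0,13.4,0,0,0]]]' 110
python3 - <<'E'
from h import *
st();go(.4136,.36,.0369,83.9)
E
```

```text
time: 49.68
tool_pos: [0.4139, 0.3602, 0.1974]
tcp_rot: [0.168, 3.135, 0.003]
wrist_force: [0.2, -0.1, -0.9]
width: 0.704
t 49.67 pos [0.4139 0.3602 0.1974] x [-0.994  0.107 -0.002] z [ 0.002  0.002 -1.   ] F [ 0.2 -0.1 -0.9] w 0.704 q [ 0.67  0.25  2.05 -0.    0.84 -0.79]
shift cm [ 0.03 -0.03  0.55] turn [ 0.002  0.002 -0.   ] q6 -0.79
```

```bash
python3 -m jog '[[[0.3,0,0,0.4,0,0,0],[0.3,0,0,0.4,0,0,0],[1,0,0,0.4,0,0,0],[1,0,0,0.4,0,0,0],[1,0,0,0.4,0,0,0],[1,0,0,0.4,0,0,0],[1,0,0,0.4,0,0,0],[1,0,0,0.4,0,0,0]]]' 120
python3 - <<'E'
from h import *
st()
E
python3 -m jog '[[[1,0,0,-1,0,0,0],[1,0,0,-3,0,0,0],[1,0,0,-5,0,0,0],[1,0,0,-7,0,0,0],[1,0,0,-8.5,0,0,0],[1,0,0,-8.5,0,0,0],[1,0,0,-8.5,0,0,0]]]' 120
python3 - <<'E'
from h import *
st();go(.5944,.0032,.12,83.8)
E
```

```text
time: 50.68
tool_pos: [0.4132, 0.3598, 0.1924]
tcp_rot: [0.168, 3.137, 0.001]
wrist_force: [-0.9, -0.0, 4.8]
width: 0.144
t 50.67 pos [0.4132 0.3598 0.1924] x [-0.994  0.107 -0.   ] z [ 0.  0. -1.] F [-0.9 -0.   4.8] w 0.144 q [ 0.67  0.25  2.05  0.    0.84 -0.79]
time: 51.55
tool_pos: [0.4127, 0.3593, 0.2761]
tcp_rot: [-0.168, -3.136, 0.002]
wrist_force: [-0.3, 0.1, -3.8]
width: 0.14
t 51.55 pos [0.4127 0.3593 0.2761] x [-0.994  0.107  0.001] z [-0.001 -0.001 -1.   ] F [-0.3  0.1 -3.8] w 0.14 q [ 0.67  0.14  2.   -0.    1.   -0.79]
shift cm [-21.86 -33.47   0.12] turn [-0.001 -0.001  0.001] q6 -0.79
```

```bash
python3 -m jog '[[[1,0,-4,0,0,0,0],[1,0,-9,0,0,0,0],[1,0,-14,0,0,0,0],[1,-1.5,-19,0,0,0,0],[1,-2.8,-23.5,0,0,0,0],[1,-5,-27.5,0,0,0,0],[1,-9,-29,0,0,0,0],[1,-13,-30.5,0,0,0,0],[1,-17,-32,0,0,0,0],[1,-20,-33,0,0,0,0],[1,-21.8,-33.4,0,0,0,0],[1,-21.8,-33.4,0,0,0,0]]]' 120; python3 -m jog '[[[1,0,0,0,0,0,0],[1,0,0,0,0,0,0],[1,0,0,0,0,0,0]]]' 120
python3 - <<'E'
from h import *
st();go(.5944,.0032,.12,83.8);m,im=shot("wrist","w16");m,im=shot("side","s16")
E
```

```text
time: 53.05
tool_pos: [0.5947, 0.0042, 0.2761]
tcp_rot: [-0.169, -3.136, -0.0]
wrist_force: [-0.5, 0.4, -3.4]
width: 0.146
time: 53.42
tool_pos: [0.5936, 0.0048, 0.2771]
tcp_rot: [-0.167, -3.137, -0.0]
wrist_force: [-0.1, 0.3, -3.5]
width: 0.144
t 53.42 pos [0.5936 0.0048 0.2771] x [-0.994  0.106  0.   ] z [-0.  0. -1.] F [-0.1  0.3 -3.5] w 0.144 q [-0.03  0.22  1.9   0.    1.02 -1.5 ]
shift cm [-0.1  -0.15  0.21] turn [ 0.    -0.     0.002] q6 -1.5
```

View pics/w16.png

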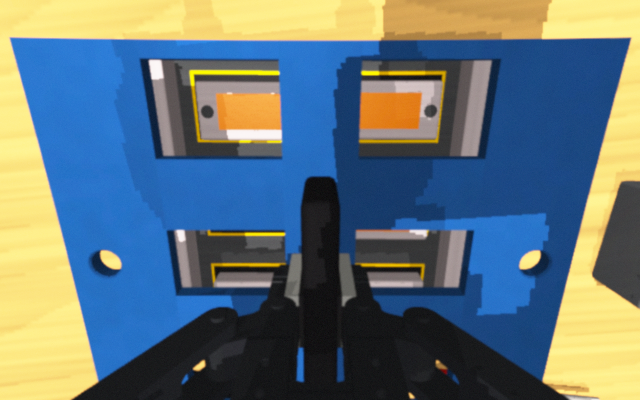

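View pics/s16.png

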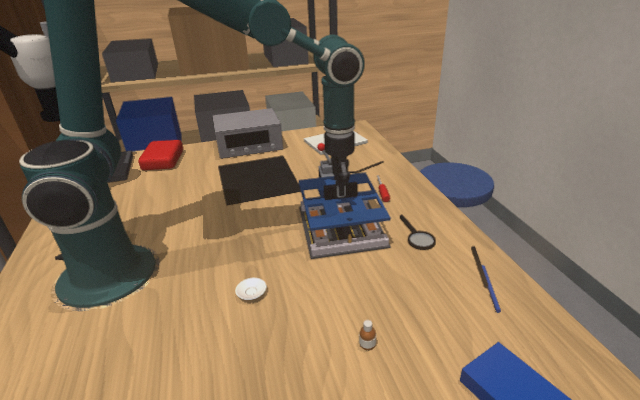

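```bash
python3 -m jog '[[[1,-0.1,-0.15,1,0,0,0],[1,-0.1,-0.15,2,0,0,0],[1,-0.1,-0.15,2.5,0,0,0],[1,-0.1,-0.15,2.5,0,0,0],[1,-0.1,-0.15,2.5,0,0,0]]]' 120; for i in 1 2 3 ; do python3 -m jog '[[[1,0,0,0,0,0,0]]]' 120 | grep pos; done
python3 - <<'E'
from h import *
st();go(.5944,.0032,.0609,83.8)
E
```

```text
time: 54.15
tool_pos: [0.5953, 0.0027, 0.2521]
tcp_rot: [0.168, 3.137, -0.0]
wrist_force: [-0.6, 0.0, -4.0]
width: 0.141
tool_pos: [0.5954, 0.0027, 0.2524]
tool_pos: [0.5953, 0.0028, 0.2524]
tool_pos: [0.5952, 0.0028, 0.2522]
t 54.52 pos [0.5952 0.0028 0.2522] x [-0.994  0.107 -0.   ] z [ 0. -0. -1.] F [-0.4 -0.4 -3. ] w 0.141 q [-0.04  0.25  1.92 -0.    0.97 -1.5 ]
shift cm [0.08 0.03 3.63] turn [0.    0.    0.001] q6 -1.5
```

```bash
python3 -m jog '[[[1,0.07,0.03,0.7,0,0,0],[1,0.07,0.03,1.2,0,0,0],[1,0.07,0.03,1.6,0,0,0],[1,0.07,0.03,1.9,0,0,0],[1,0.07,0.03,1.9,0,0,0]]]' 120;  python3 - <<'E'
from h import *
st();go(.5944,.0032,.0609,83.8)
E
```

```text
time: 55.15
tool_pos: [0.5943, 0.0031, 0.2325]
tcp_rot: [-0.168, -3.136, 0.0]
wrist_force: [-0.4, -0.7, -3.5]
width: 0.144
t 55.15 pos [0.5943 0.0031 0.2325] x [-0.994  0.107  0.001] z [-0.001  0.    -1.   ] F [-0.4 -0.7 -3.5] w 0.144 q [-0.04  0.28  1.93 -0.    0.94 -1.5 ]
shift cm [-0.01  0.01  1.66] turn [-0.    -0.001  0.001] q6 -1.5
```

```bash
python3 -m jog '[[[1,0,0,0.5,0,0,0],[1,0,0,0.9,0,0,0],[1,0,0,1.2,0,0,0],[1,0,0,1.4,0,0,0],[1,0,0,1.5,0,0,0],[1,0,0,1.5,0,0,0]]]' 120;  python3 - <<'E'
from h import *
st();go(.5944,.0032,.0609,83.8)
E
```

```text
time: 55.9
tool_pos: [0.5944, 0.0031, 0.2179]
tcp_rot: [-0.168, -3.137, -0.0]
wrist_force: [0.1, 0.9, -3.5]
width: 0.143
t 55.9 pos [0.5944 0.0031 0.2179] x [-0.994  0.107  0.   ] z [-0.  0. -1.] F [ 0.1  0.9 -3.5] w 0.143 q [-0.04  0.29  1.94  0.    0.91 -1.5 ]
shift cm [0.01 0.01 0.2 ] turn [ 0.    -0.     0.001] q6 -1.5
```

```bash
python3 -m jog '[[[1,0,0,0.1,0,0,0],[1,0,0,0.2,0,0,0],[1,0,0,0.25,0,0,0],[1,0,0,0.25,0,0,0]]]' 120;  python3 - <<'E'
from h import *
st()
E
```

```text
time: 56.4
tool_pos: [0.5946, 0.0031, 0.2164]
tcp_rot: [0.168, 3.137, -0.0]
wrist_force: [-3.6, -0.1, 5.8]
width: 0.142
t 56.4 pos [0.5946 0.0031 0.2164] x [-0.994  0.107 -0.   ] z [ 0. -0. -1.] F [-3.6 -0.1  5.8] w 0.142 q [-0.04  0.3   1.94 -0.    0.9  -1.5 ]
```

```bash
python3 -m jog '[[[0.5,0,0,0,0,0,0],[0.5,0,0,0,0,0,0],[0.5,0,0,0,0,0,0],[0.3,0,0,-3,0,0,0],[0.3,0,0,-8,0,0,0],[0.3,0,0,-14,0,0,0],[0.3,5,0,-18,0,0,0],[1,10,8,-18,0,0,0],[1,10,8,-18,0,0,0],[1,10,8,-18,0,0,0]]]' 100;  python3 - <<'E'
from h import *
st();m,im=shot("wrist","w17");m,im=shot("side","s17");cv2.imwrite("pics/s17c.png",cv2.resize(im[110:280,260:460],None,fx=3.5,fy=3.5))
m,im=shot("top","t17");cv2.imwrite("pics/t17c.png",cv2.resize(im[120:240,180:380],None,fx=4,fy=4,interpolation=cv2.INTER_CUBIC))
E
```

```text
time: 57.65
tool_pos: [0.5025, 0.0948, 0.3958]
tcp_rot: [0.163, 3.137, 0.001]
wrist_force: [0.4, -0.6, -0.5]
width: 0.064
t 57.65 pos [0.5025 0.0948 0.3958] x [-0.995  0.104 -0.001] z [ 0.001  0.    -1.   ] F [ 0.4 -0.6 -0.5] w 0.064 q [ 0.14 -0.04  1.96  0.    1.22 -1.33]
```

View pics/w17.png

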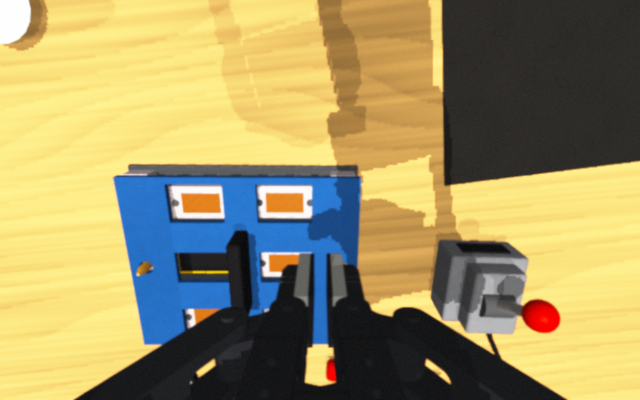

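View pics/s17c.png

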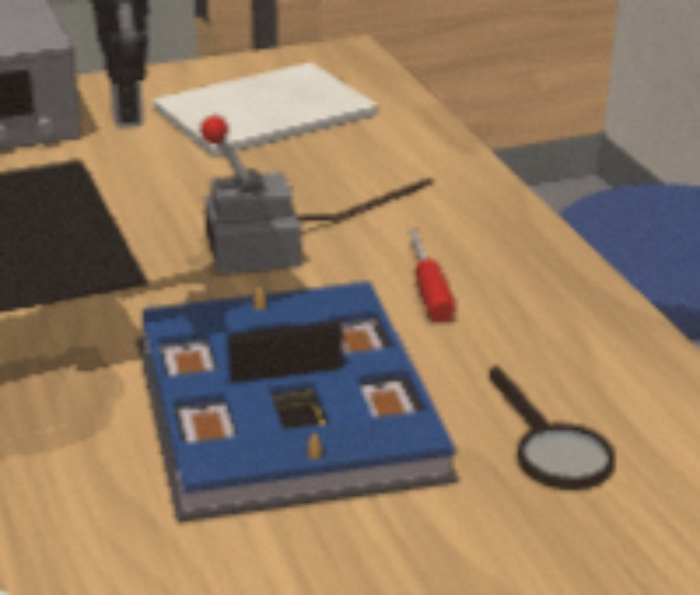

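View pics/t17c.png

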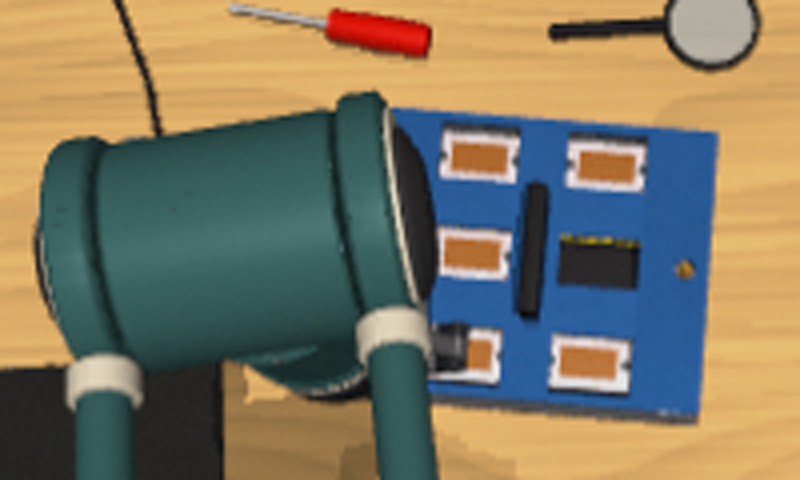

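The cover sits flush with both pins showing through at (259,298) and (315,446) in the side crop. Next I'll triangulate the lever tip.

Run:
```python
from h import *
mt=bot.camera_model("top");ms=bot.camera_model("side");mw=bot.camera_model("wrist")
def red(f,x0,x1,y0,y1):
    im=cv2.imread(f);h=cv2.cvtColor(im,cv2.COLOR_BGR2HSV);k=cv2.inRange(h,(0,150,90),(6,255,255))|cv2.inRange(h,(174,150,90),(180,255,255))
    z=np.zeros_like(k);z[y0:y1,x0:x1]=k[y0:y1,x0:x1];c=max(cv2.findContours(z,0,2)[0],key=cv2.contourArea);return np.array(cv2.minEnclosingCircle(c)[0]),cv2.minEnclosingCircle(c)[1]
obs=[(mt,red("pics/t15.png",195,235,155,190)),(ms,red("pics/s17.png",305,335,130,165)),(mw,red("pics/w17.png",500,580,280,350))]
for o in obs:print(o[1])
A=np.zeros((3,3));b=np.zeros(3)
for m,(uv,r) in obs:
    c,d=ray(m,[uv]);d=d[0]/np.linalg.norm(d);M=np.eye(3)-np.outer(d,d);A+=M;b+=M@c
p=np.linalg.solve(A,b);print("tip",p)
for m,(uv,r) in obs: print(proj(m,p)-uv)
im=cv2.imread("pics/t15.png");h=cv2.cvtColor(im,cv2.COLOR_BGR2HSV)
g=cv2.inRange(h,(0,0,40),(180,60,190));g[:145]=0;g[195:]=0;g[:,:200]=0;g[:,250:]=0
g=cv2.morphologyEx(g,cv2.MORPH_OPEN,np.ones((5,5)))
c=max(cv2.findContours(g,0,2)[0],key=cv2.contourArea);print(rect(mt,c,.045),cv2.boundingRect(c))
# base corners from wrist view
print(plane(mw,[[434,300],[442,240],[505,242],[525,256]],.045).round(3))
```

```text
(array([212.        , 173.33332825]), 4.772702217102051)
(array([320.92855835, 146.64285278]), 3.3580071926116943)
(array([540. , 316.5]), 19.500099182128906)
tip [0.6138426  0.25925665 0.12934348]
[[ 0.65565517 -0.26172437]]
[[ 0.1765556  -0.10071047]]
[[ 2.28366893 -1.48578355]]
(0.6419942626953125, 0.25211434936523436, 82.76107025146484, 86.20771026611328, -7.619789123535156) (210, 155, 31, 31)
[[0.652 0.2   0.045]
 [0.582 0.209 0.045]
 [0.59  0.271 0.045]
 [0.608 0.292 0.045]]
```

Run:
```python
import cv2
im=cv2.imread("pics/t15.png");cv2.imwrite("pics/box.png",cv2.resize(im[140:200,190:260],None,fx=8,fy=8,interpolation=cv2.INTER_CUBIC))
```

View pics/box.png

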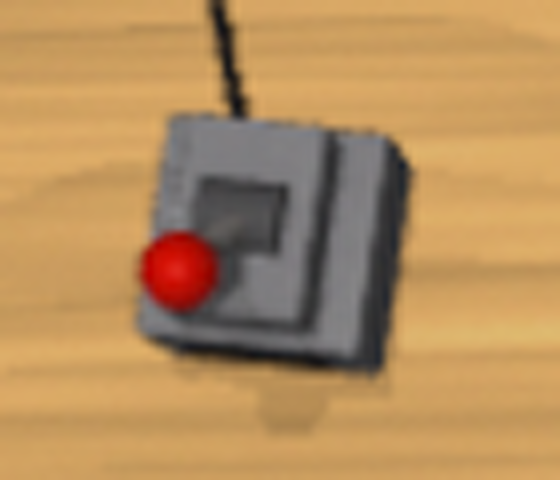

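Run:
```python
from h import *
go(.560,.2665,.275,82,off=0)
```

```text
shift cm [-3.73 17.86 12.04] turn [-0.     0.     0.033] q6 -1.33
```

```bash
python3 -m jog '[[[1,0,6,0,0,0,0],[1,0,12,0,0,0,0.033],[1,0,17.9,0,0,0,0.033],[1,-3.7,17.9,3,0,0,0.033],[1,-3.7,17.9,8,0,0,0.033],[1,-3.7,17.9,11.8,0,0,0.033],[1,-3.7,17.9,11.8,0,0,0.033],[1,-3.7,17.9,11.8,0,0,0.033]]]' 60;  python3 - <<'E'
from h import *
st();m,im=shot("side","s18");cv2.imwrite("pics/s18c.png",cv2.resize(im[80:230,240:440],None,fx=4,fy=4))
go(.672,.251,.275,82,off=0)
E
```

```text
time: 58.8
tool_pos: [0.5606, 0.267, 0.2786]
tcp_rot: [0.221, 3.132, 0.001]
wrist_force: [0.9, -0.2, 0.5]
width: -0.004
t 58.8 pos [0.5606 0.267  0.2786] x [-0.99   0.14  -0.001] z [ 0.001  0.    -1.   ] F [ 0.9 -0.2  0.5] w -0.004 q [ 0.4   0.27  1.84 -0.    1.03 -1.03]
shift cm [-11.23  -0.06   0.5 ] turn [ 0.002  0.003 -0.001] q6 -1.03
```

View pics/s18c.png

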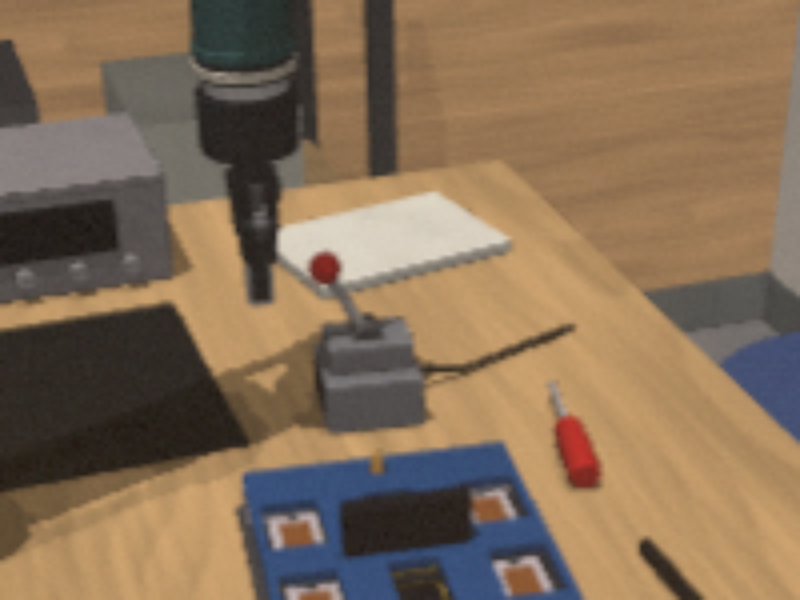

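The side view shows the closed fingertips at (260,298) behind the red knob at (325,268), at the right height. Now I'll push.

```bash
python3 -m jog '[[[1,-1.5,0,0.3,0,0,0],[1,-3,0,0.3,0,0,0],[1,-4,0,0.3,0,0,0],[1,-5,0,0.3,0,0,0],[1,-6,0,0.3,0,0,0],[1,-7,0,0.3,0,0,0],[1,-8,0,0.3,0,0,0],[1,-9,0,0.3,0,0,0],[1,-9,0,0.3,0,0,0]]]' 60;  python3 - <<'E'
from h import *
st();m,im=shot("side","s19");cv2.imwrite("pics/s19c.png",cv2.resize(im[80:230,240:440],None,fx=4,fy=4))
E
```

```text
time: 59.98
tool_pos: [0.6485, 0.2547, 0.2738]
tcp_rot: [-0.22, -3.131, 0.001]
wrist_force: [-4.1, 0.0, 1.4]
width: -0.0
t 59.98 pos [0.6485 0.2547 0.2738] x [-0.99   0.14   0.003] z [-0.003 -0.    -1.   ] F [-4.1  0.   1.4] w -0.0 q [ 0.34  0.4   1.67  0.    1.07 -1.09]
```

View pics/s19c.png

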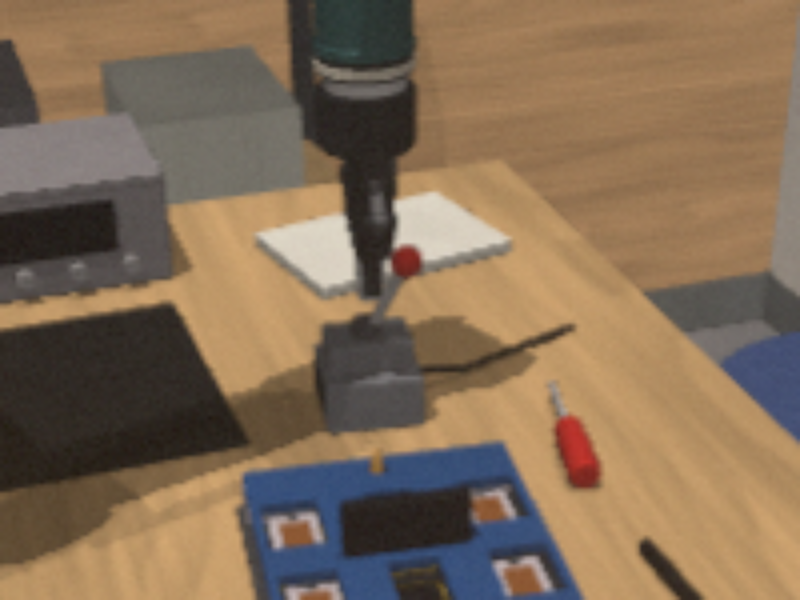

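Nearly over. I'll push on until it meets the stop.

```bash
python3 -m jog '[[[1,-0.5,0,0,0,0,0],[1,-0.8,0,0,0,0,0],[1,-0.8,0,0,0,0,0]]]' 60;  python3 - <<'E'
from h import *
st()
E
python3 -m jog '[[[1,-0.4,0,0,0,0,0],[1,-0.6,0,0,0,0,0],[1,-0.6,0,0,0,0,0]]]' 60;  python3 - <<'E'
from h import *
st();
E
```

```text
time: 60.4
tool_pos: [0.6517, 0.2547, 0.2734]
tcp_rot: [-0.218, -3.118, 0.003]
wrist_force: [-20.7, 2.3, 10.4]
width: 0.001
t 60.4 pos [0.6517 0.2547 0.2734] x [-0.99   0.139  0.016] z [-0.016 -0.001 -1.   ] F [-20.7   2.3  10.4] w 0.001 q [ 0.34  0.41  1.66  0.01  1.09 -1.1 ]
time: 60.78
tool_pos: [0.6542, 0.2547, 0.2731]
tcp_rot: [-0.217, -3.107, 0.004]
wrist_force: [-34.9, 4.6, 18.5]
width: -0.001
t 60.77 pos [0.6542 0.2547 0.2731] x [-0.99   0.139  0.027] z [-0.027 -0.001 -1.   ] F [-34.9   4.6  18.5] w -0.001 q [ 0.33  0.42  1.65  0.01  1.1  -1.1 ]
```

Firm stop reached. I'll back off, rise and check.

```bash
python3 -m jog '[[[1,2,0,0,0,0,0],[1,5,0,0,0,0,0],[1,10,0,0,0,0,0],[1,14,0,-5,0,0,0],[1,16,8,-12,0,0,0],[1,16,14,-15,0,0,0],[1,16,20,-15,0,0,0],[1,16,20,-15,0,0,0],[1,16,20,-15,0,0,0]]]' 60;  python3 - <<'E'
from h import *
st();ms,im=shot("side","s20");mt,it=shot("top","t20")
cv2.imwrite("pics/s20c.png",cv2.resize(im[110:280,240:460],None,fx=3.4,fy=3.4));cv2.imwrite("pics/t20c.png",cv2.resize(it[110:300,190:480],None,fx=2.7,fy=2.7,interpolation=cv2.INTER_CUBIC))
def red(im,x0,x1,y0,y1):
    h=cv2.cvtColor(im,cv2.COLOR_BGR2HSV);k=cv2.inRange(h,(0,150,90),(6,255,255))|cv2.inRange(h,(174,150,90),(180,255,255))
    z=np.zeros_like(k);z[y0:y1,x0:x1]=k[y0:y1,x0:x1];c=max(cv2.findContours(z,0,2)[0],key=cv2.contourArea);return cv2.minEnclosingCircle(c)[0]
A=np.zeros((3,3));b=np.zeros(3)
for m,uv in((mt,red(it,195,245,135,190)),(ms,red(im,300,360,130,165))):
    print(uv);c,d=ray(m,[uv]);d=d[0]/np.linalg.norm(d);M=np.eye(3)-np.outer(d,d);A+=M;b+=M@c
print("tip",np.linalg.solve(A,b))
h=cv2.cvtColor(it,cv2.COLOR_BGR2HSV);k=cv2.inRange(h,(95,120,60),(125,255,255));z=np.zeros_like(k);z[140:235,255:370]=k[140:235,255:370]
z=cv2.morphologyEx(z,cv2.MORPH_CLOSE,np.ones((3,3)))
print("cover",rect(mt,max(cv2.findContours(z,0,2)[0],key=cv2.contourArea),.034))
E
```

```text
time: 61.9
tool_pos: [0.5321, 0.4763, 0.426]
tcp_rot: [0.214, 3.131, 0.005]
wrist_force: [0.2, 0.6, -0.5]
width: -0.002
t 61.9 pos [0.5321 0.4763 0.426 ] x [-0.991  0.136 -0.003] z [ 0.004  0.003 -1.   ] F [ 0.2  0.6 -0.5] w -0.002 q [ 0.7   0.32  1.49 -0.    1.32 -0.74]
(215.875, 148.75)
(341.1666564941406, 144.8333282470703)
tip [0.67825209 0.25249135 0.12801567]
cover (0.5952484741210937, 0.004958038330078125, 199.2059326171875, 241.7937774658203, -6.008369445800781)
```

View pics/s20c.png

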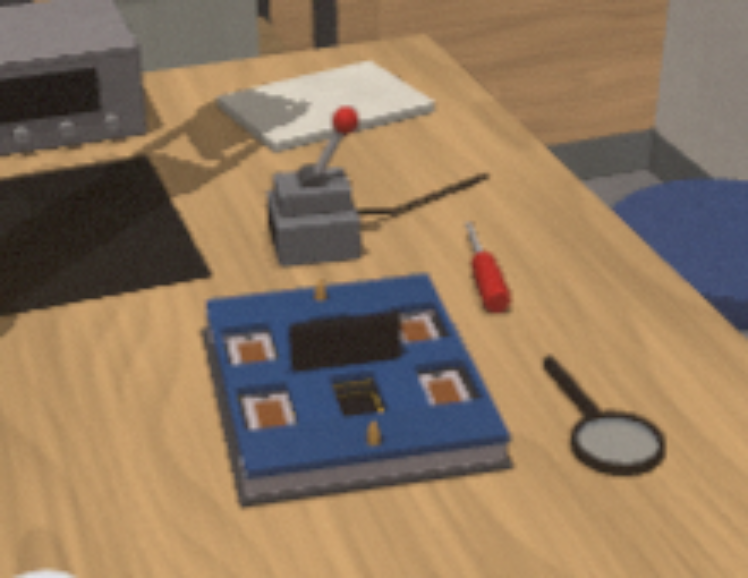

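View pics/t20c.png

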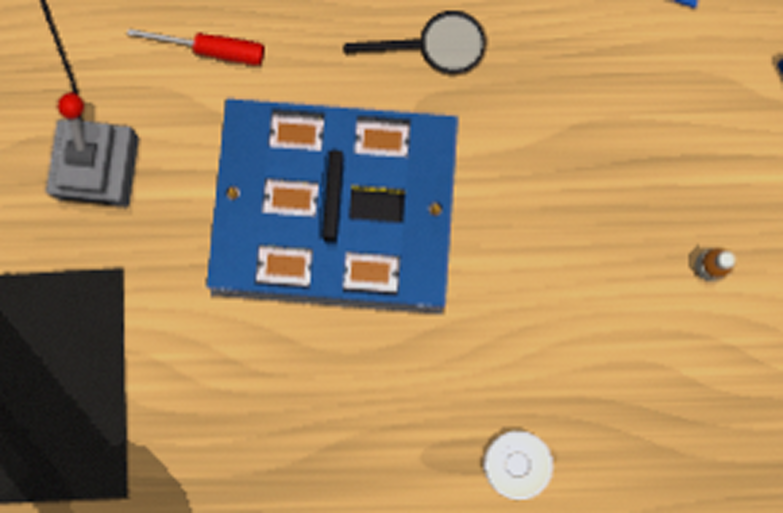

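```bash
python3 -c "
from workcell import bot
print(bot.finish_job())"
```

```text
the job is handed in; nothing more can be done
None
```

The job is handed in at about 62 s of robot time. No verdict is reported, but my last pictures showed everything in place.

- **Cover off:** I laid it flat on the mat, where contact came at the expected height.
- **Cells:** All five bench cells went into places on the tray. One was found knocked out of its place while I was fetching the last cell. The held cell met it with about 50 N at the wrist, so I put that cell in another place and re-laid the displaced one. Before the cover went back, every cell measured within about 3 mm and under 1° of its place.
- **Cover back on:** It was lowered over the pins with no side force. It made contact within 0.5 mm of its original height, and both pins show through. The last top view puts it within about 1–2 mm of its starting position, and its angle matches to 0.2°.
- **Lamp lever:** I pushed it to a firm stop with about 35 N. The tip moved 65 mm and ended at the mirrored height, so I estimate a swing of about 0.97 rad.
- **Bystanders:** The oil bottle, magnifier, screwdriver and dish look unmoved in the last pictures.

No final check failed. I could not read the lamp angle or the cover's height directly, so those two rest on the camera views and contact forces.

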